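# Fetch the mixing dish from behind the jars

## Task

The round white dish at the back of the plywood caddy is hemmed in by the glass jar and the ink bottle: first set both of these aside, standing on the empty cork board on the left. Then take the dish out and stack it squarely on the other dish of the same round kind, which stays on its dark board, not on the square one, which it does not fit. Last, put the jar and the ink bottle back upright, each centred on the cork spot where it stood before, and leave the square dish, the eraser and the paint tube with blue smears alone.

Things in the scene. Friction and masses are not known exactly. Their poses are not given: they have to be found in the camera images.
- caddy: Plywood caddy, fixed; base 120 (x) by 224 (y) mm, its floor 22 mm above the table; origin at its middle, on the table. Back panel at +x: inner face x = 60 mm, top 64 mm up. Stop behind the dish: 44 mm wide, x = 38 to 60, top 48 mm up. Two flush cork spots, 76 mm across, at x = -16, y = +64 and -64 mm; jar and ink bottle start one on each. Turned up to about 0.2 rad.
- side_board: Brown cork board, 110 (x) by 155 (y) by 6 mm, fixed to the table left of the caddy, beside the dark board (which of the two is nearer the caddy varies), empty at the start: the side area. Origin at the centre of its underside; +-x is its short way.
- dish_board: Dark brown wooden board of the same size, 110 (x) by 155 (y) by 6 mm, fixed to the table beside the cork board; the round and the square dish stand on it. Between the boards and the caddy lies a fixed heap of used tubes and rags, up to 95 mm high: carry things over it. Origin at the centre of its underside.
- dish: The dish to fetch: round white ceramic stacking dish, 58 mm across, 32 mm high, bore 49 mm, 90 g. Its lowest 10 mm is a foot 42 mm across, which enters the mouth of a like dish until the shoulder rests on that rim (undersides then 22 mm apart). Origin: centre of underside. Starts on the caddy base at caddy x = 0, y = 0, close to the stop; with jar and bottle gone, grasp across caddy y.
- round_dish: The other dish of the same kind and size as the dish (round, 58 mm across, 32 mm high, bore 49 mm), loose on the dark board. Origin at the centre of its underside.
- square_dish: Square white ceramic dish, 50 by 50 mm, 32 mm high, mouth 38 by 38 mm, too small for the round foot; loose on the dark board, 80 to 100 mm from the round dish. Origin at the centre of its underside.
- jar: Clear glass jar with a red lid, 62 mm in diameter (the lid about 57 mm), 86 mm high. Origin at the centre of its underside. About 0.2 kg. Starts on a cork spot of the caddy; the way along caddy x is free for fingers on both sides of it.
- ink_bottle: Small dark red ink bottle with a black, paint-smeared cap, body 35 mm in diameter up to about 60 mm, cap 28 mm in diameter, 81 mm high in all. Origin at the centre of its underside. 60 g. Starts on the other cork spot of the caddy; the way along caddy x is free for fingers on both sides of it.
- eraser: Reddish brown eraser block, 28 by 45 by 12 mm, lying on the table near the boards, a bystander. Origin under its middle.
- tube_blue: Paint tube with blue smears, 46 by 132 by 28 mm, lying on the table, a bystander. Origin under its middle.
Things that resemble listed ones, but are neither listed nor needed, are in the scene too. There is more than one size of the ink_bottle; the one meant has the size given above.

How it is judged:
On the way, in this order (a step that is already met when the one before it is completed fails the run):
1. the jar and the ink bottle both stand upright and released on the cork side board (x of jar in the frame of side_board between -0.055 and 0.055 m and y of jar in the frame of side_board between -0.0775 and 0.0775 m and z of jar in the frame of side_board between 0.002 and 0.01 m and angle between each of jar, ink_bottle's own z axis and vertical below 0.1 rad and contact force between each of jar, ink_bottle and the fingers below 0.05 N and linear speed of each of jar, ink_bottle below 0.03 m/s and x of ink_bottle in the frame of side_board between -0.055 and 0.055 m and y of ink_bottle in the frame of side_board between -0.0775 and 0.0775 m and z of ink_bottle in the frame of side_board between 0.002 and 0.01 m), for 0.2 s.
2. the dish is stacked on the other round dish and released, while the jar and the ink bottle still stand on the side board (all of step 1 and horizontal distance between dish and round_dish below 0.007 m and z of dish in the frame of round_dish between 0.019 and 0.0245 m and angle between each of dish, round_dish's own z axis and vertical below 0.1 rad and contact force between dish and the fingers below 0.05 N and linear speed of dish below 0.03 m/s), for 0.2 s.
At the end, for the whole second after the job is handed in: The dish sits in the other round dish (axes within 7 mm, undersides 19 to 24.5 mm apart in height, both level within 0.1 rad), and the jar and the ink bottle each stand upright (within 0.1 rad) within 15 mm of where they started; all released and at rest (horizontal distance between dish and round_dish below 0.007 m and z of dish in the frame of round_dish between 0.019 and 0.0245 m and angle between each of dish, round_dish, jar, ink_bottle's own z axis and vertical below 0.1 rad and contact force between each of dish, jar, ink_bottle and the fingers below 0.05 N and linear speed of dish below 0.03 m/s and distance of each of jar, ink_bottle from where it was at the start of the episode below 0.015 m and linear speed of each of jar, ink_bottle, round_dish below 0.02 m/s); the robot touches nothing.
It fails at once if the square dish, eraser or paint tube is moved by more than 20 mm (distance of any of square_dish, eraser, tube_blue from where it was at the start of the episode above 0.02 m).
It fails at once if the round dish on the dark board is pushed away by more than 40 mm (distance of round_dish from where it was at the start of the episode above 0.04 m).
It fails at once if the jar, the ink bottle or the dish is tipped by more than 0.6 rad (angle between any of jar, ink_bottle, dish's own z axis and vertical above 0.6 rad).
It also fails if it takes over 120 s, if anything falls off the work surface, if the arm or the gripper's body presses on something with over 40 N, if the wrist force passes 120 N, or if a joint passes its speed limit or range.

## Robot

A 6-joint arm with a two-finger parallel gripper is mounted at the origin on a cart in front of the work surface, level with it; the furniture and walls round the work are solid. World frame = base frame: x ahead of the robot, y to its left, z up, the work surface at z = 0. Lengths are in m, angles in rad, forces in N, time in s.
With the tool pointing down it reaches from about 0.325 to 0.9 m from the base axis. Payload 3.5 kg.
Tool frame: the origin (TCP) lies at the very end of the fingers, on their centre line; the grasp point (between the pads) lies 19 mm behind it; z points along the fingers, y is the line along which they close (so a half turn about z gives the same grasp; the last joint's range is limited). The gripper opens to 85 mm and grips with 20 to 120 N. Pads are 22 mm wide; open, the fingers measure 114 mm over their backs; the gripper's body (76 mm by 85 mm) begins 54 mm behind the grasp point. The pads swing forward as they close: fully open they stand 13 mm farther back than shut.
Start: joints at [-1.238, 0.276, -0.026, 1.268, 0, 1.467], TCP at [0.264, -0.567, 0.231] pointing down, gripper open.
Joint ranges: [-3.12, 3.12], [-0.85, 1.88], [-1.08, 1.24], [-1.95, 2.15], [-1.57, 1.53], [-3.14, 3.14]. Speed limits (rad/s): [2.57, 2.57, 3.14, 3.14, 3.14, 3.14].

## Interface

Orientations are given as a unit quaternion [x, y, z, w].
In Python, from plant import status, eyes, ticket gives the robot as it stands. The module is installed in compiled form; this text tells all that it offers.
- The arm moves only by the tool apply_moves, never from a script. Its argument "rows" is one flat list of numbers, 7 for each row, row after row: the turn, a rotation vector about the tool's x, y, z in units of 180 degrees (1.0 is 180 degrees), then the shift along the tool's x, y, z in units of 0.5 m (1.0 is 0.5 m), then the opening, from -1 (shut) to 1 (fully open). A call has 1 to 20 rows; each row is the pose to reach, as a shift and turn from the pose commanded when the call began, along the tool's axes at that moment, turning the shorter way round; what a row does not reach only later rows make up. A row lasts 1/12 s, in which the tool goes at most 41.7 mm and 7.16 degrees, less where a joint would pass 70% of its speed; a pose out of reach is approached as far as the arm can. A call with a number of a shift or a turn outside -1 to 1 is refused whole. A call with a gripper value outside its range is refused whole. The fingers move at their own pace and stop on an object; "grip_force" is the grip in N (left out, the last holds). Time passes only in rows, so rows that repeat a pose let the fingers close. It gives the time, the measured TCP pose, the force, the opening and the grip force at its end, in the units of the state.
- status.get_state(): the state, without advancing time (a new reading comes with each control period).
- eyes.read_camera(name): name is "scene" or "top" or "wrist"; returns a dict with "img" (384x512x3 uint8, blue, green, red), "depth" (384x512 float32, m along the optical axis (not along the pixel's ray), 0 where there is no reading), "fx", "fy", "cx", "cy" (pixels), "pose" (4x4, takes a point from camera to world coordinates); the wrist camera has in their place "mount" (4x4, takes a point from camera to tool coordinates, whose origin is the TCP and whose axes are the flange's). Camera axes: x right, y down, z forward; pixel columns grow to the right and rows downward; lengths in m; the calibration is good to about 2 mm. A picture is of the moment at which its call begins: read the wrist's pose just before it.
- ticket.sign_off(): hands the job in; it is judged then, once.
The state is a dict: "t": time; "joint_positions": joint angles; "dq": joint speeds; "tau": joint torques, N m; "ee_pos": TCP position; "eef_rot": TCP orientation; "ft_force": force on the tool from outside, world axes, zero at the start; "torque": the same for the moment, N m; "grip_width": finger opening in m; "finger_force": force on a finger pad.
Only numpy, scipy, OpenCV 4.12 (cv2) and the standard library are available. Lean on these libraries where they do the work, as an engineer would, in place of code of your own. Each camera call takes 0.05 s, during which the arm holds its last target. There are 200 camera calls.

## Working session

There is one attempt and no reset: what is moved stays moved. The work goes in short steps, Python scripts to look and compute and a tool call to move; the robot and the scene stay as the last step left them, time stands still between calls to the robot, and variables do not carry over. Pictures are saved under pics/ and viewed, at most 14 in all, crops included, and the job is handed in when it is done.

Besides the shell and the picture viewer there is one more tool, called after ">>>" by a JSON object that holds its "name" and its "arguments", one argument or row to a line. apply_moves: Moves the arm, as the interface text tells. Its arguments: {"type":"object","properties":{"rows":{"type":"array","items":{"type":"number","minimum":-1,"maximum":1}},"grip_force":{"type":"number"}},"required":["rows"]}

```bash
mkdir -p pics
cat > h.py <<'E'
import numpy as np, cv2
from plant import status, eyes, ticket
from scipy.spatial.transform import Rotation as R
def cam(n):
    s=status.get_state(); c=eyes.read_camera(n)
    if n=="wrist":
        T=np.eye(4); T[:3,:3]=R.from_quat(s["eef_rot"]).as_matrix(); T[:3,3]=s["ee_pos"]
        c["pose"]=T@np.array(c["mount"])
    c["pose"]=np.array(c["pose"]); return c
def cloud(c):
    d=c["depth"]; v,u=np.indices(d.shape)
    p=np.stack([(u-c["cx"])/c["fx"]*d,(v-c["cy"])/c["fy"]*d,d],-1)
    w=p@c["pose"][:3,:3].T+c["pose"][:3,3]; w[d==0]=np.nan; return w
def ray(c,u,v,z):
    r=c["pose"][:3,:3]@np.array([(u-c["cx"])/c["fx"],(v-c["cy"])/c["fy"],1]); o=c["pose"][:3,3]
    return o+r*(z-o[2])/r[2]
E
python3 - <<'E'
from h import *
for n in("top","scene"):
    c=cam(n); cv2.imwrite(f"pics/{n}0.png",cv2.resize(c["img"],(800,600),interpolation=cv2.INTER_CUBIC))
    np.savez(f"{n}0.npz",**c); print(n,c["fx"],c["cx"],c["cy"],c["pose"].round(3).tolist())
s=status.get_state();print(s["t"],s["ee_pos"],s["eef_rot"],s["grip_width"])
E
```

```text
top 398.3350042912901 255.63147431058545 193.6351999625963 [[0.011, -0.989, 0.146, 0.341], [-1.0, -0.012, -0.004, 0.023], [0.006, -0.146, -0.989, 1.218], [0.0, 0.0, 0.0, 1.0]]
scene 348.70330625747056 251.01653586915583 191.77433835989882 [[-0.724, -0.455, 0.519, 0.005], [-0.69, 0.453, -0.564, 0.593], [0.022, -0.766, -0.642, 0.7], [0.0, 0.0, 0.0, 1.0]]
0.1 [ 0.2635952  -0.56592339  0.23025226] [ 9.76353201e-01  2.16179089e-01 -1.03541793e-04 -1.00913888e-03] 0.08510457515999897
```

View pics/top0.png

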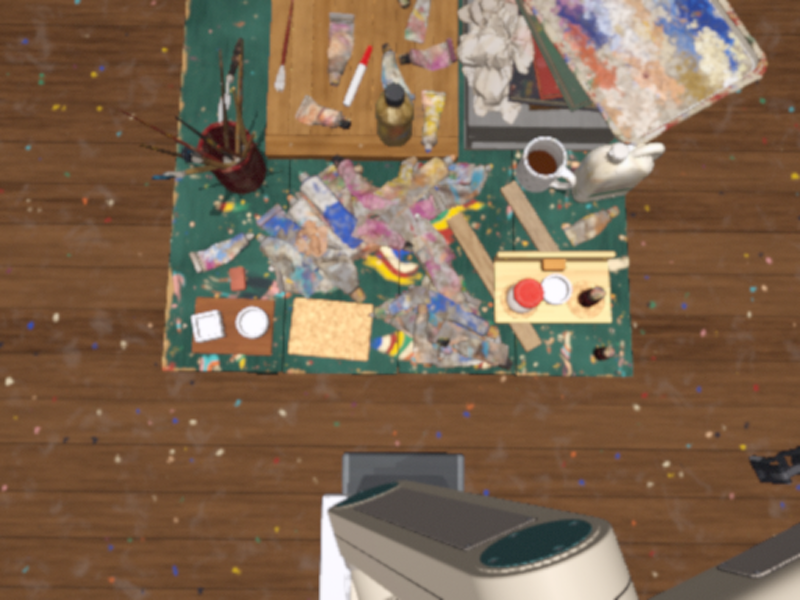

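View pics/scene0.png

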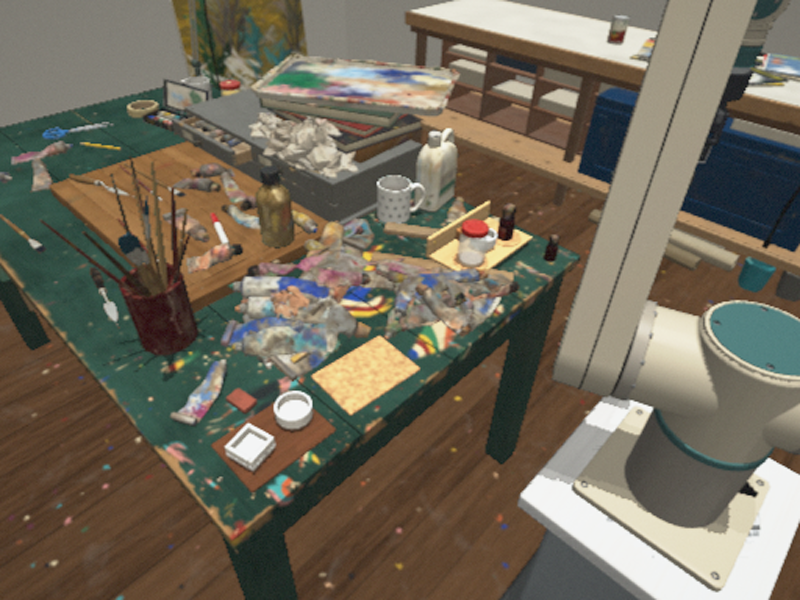

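The top view shows the following (800x600 pixels):
- **Caddy:** at (553,288), with the jar's red lid at (528,290), the dish at (556,290) and the bottle at (591,296).
- **Boards:** cork at (331,329); dark board with the square dish at (207,326) and the round dish at (252,321).
- **Bystanders:** eraser at (237,278) and tube at (222,250).

There are two ink-bottle candidates, (591,296) in the caddy and (602,353) on the table. The caddy one fits because it is larger and stands on the cork spot. I'll confirm this with a crop and measured heights.

Run:
```python
from h import *
c=dict(np.load("top0.npz")); P=cloud(c); im=c["img"]
x0,y0=305,150
cr=im[y0:y0+100,x0:x0+110]; cv2.imwrite("pics/crop0.png",cv2.resize(cr,(660,600),interpolation=cv2.INTER_CUBIC))
hsv=cv2.cvtColor(im,cv2.COLOR_BGR2HSV); X,Y,Z=P[...,0],P[...,1],P[...,2]
def box(u0,v0,u1,v1):
    m=np.zeros(Z.shape,bool); m[int(v0*.64):int(v1*.64),int(u0*.64):int(u1*.64)]=1; return m
def rep(n,m,z):
    v,u=np.nonzero(m); print(n,m.sum(),"px",u.mean().round(1),v.mean().round(1),"ray",ray(c,u.mean(),v.mean(),z).round(4),"cloud",np.nanmedian(P[m],0).round(4),"ext",np.nanmax(P[m],0)-np.nanmin(P[m],0))
    r=cv2.minAreaRect(np.argwhere(m)[:,::-1].astype(np.float32)); return r
rep("lid",box(490,270,550,320)&((hsv[...,0]<8)|(hsv[...,0]>172))&(hsv[...,1]>150)&(Z>.09),.108)
rep("bottle",box(570,270,615,320)&(Z>.092),.103)
print("decoy z",np.nanmax(Z[box(585,335,620,370)]),"bottle z",np.nanmax(Z[box(570,270,615,320)]),"jar",np.nanmax(Z[box(500,270,545,320)]))
w=(hsv[...,1]<60)&(hsv[...,2]>140)
rep("round",box(230,295,272,350)&w&(Z>.028),.038)
rep("square",box(185,300,228,350)&w&(Z>.028),.038)
rep("dish",box(541,270,575,315)&w&(Z>.04),.054)
def board(n,m,z):
    cn=max(cv2.findContours(cv2.morphologyEx(m.astype(np.uint8),cv2.MORPH_CLOSE,np.ones((9,9))),0,2)[0],key=cv2.contourArea)
    q=np.array([ray(c,*p,z)[:2] for p in cv2.boxPoints(cv2.minAreaRect(cn))]); print(n,q.round(3).tolist(),"c",q.mean(0).round(4),"sides",np.linalg.norm(q[1]-q[0]).round(3),np.linalg.norm(q[2]-q[1]).round(3), "ang",np.degrees(np.arctan2(*(q[1]-q[0])[::-1])).round(1),np.degrees(np.arctan2(*(q[2]-q[1])[::-1])).round(1))
h=hsv
board("cork",box(280,290,380,368)&(h[...,0]>8)&(h[...,0]<28)&(h[...,2]>150)&(h[...,1]>50),.006)
board("dark",box(185,290,280,362)&(((h[...,0]<14)&(h[...,1]>70))|w),.006)
yel=box(485,240,620,330)&(h[...,0]>10)&(h[...,0]<30)&(h[...,1]>60)&(h[...,2]>160)
board("caddyfloor",yel&(Z>.012)&(Z<.035),.022)
m=yel&(Z>.052)&(Z<.075);
v,u=np.nonzero(m); print("panel",np.nanmedian(P[m],0),len(u)); A=P[m]; k=np.polyfit(A[:,1],A[:,0],1); print(k,np.nanmin(A[:,1]),np.nanmax(A[:,1]))
heap=box(375,180,515,365); print("heap max",np.nanmax(Z[heap]))
```

```text
lid 260 px 337.7 187.2 ray [ 0.5255 -0.2134  0.108 ] cloud [ 0.5258 -0.2138  0.1083] ext [0.04921439 0.04926673 0.01128231]
bottle 80 px 381.9 187.4 ray [ 0.5273 -0.3402  0.103 ] cloud [ 0.5272 -0.3405  0.1028] ext [0.02619687 0.02585213 0.01579252]
decoy z 0.06442327071161835 bottle z 0.10848113627075917 jar 0.11443087335414193
round 109 px 160.6 205.9 ray [0.4744 0.3004 0.038 ] cloud [0.4742 0.3006 0.0381] ext [0.05714156 0.05707424 0.01386866]
square 155 px 132.1 208.2 ray [0.4664 0.3848 0.038 ] cloud [0.467  0.3853 0.0378] ext [0.0569838  0.05672772 0.01544419]
dish 119 px 356.6 184.5 ray [ 0.5434 -0.2813  0.054 ] cloud [ 0.5472 -0.2831  0.0522] ext [0.05701063 0.05491321 0.01877255]
cork [[0.543, 0.242], [0.546, 0.06], [0.401, 0.058], [0.399, 0.237]] c [0.4724 0.1493] sides 0.182 0.144 ang -89.3 -179.1
dark [[0.541, 0.442], [0.543, 0.258], [0.405, 0.252], [0.403, 0.434]] c [0.4731 0.3463] sides 0.185 0.138 ang -89.3 -177.7
caddyfloor [[0.642, -0.145], [0.654, -0.391], [0.477, -0.39], [0.466, -0.15]] c [ 0.5599 -0.269 ] sides 0.246 0.177 ang -87.3 179.7
panel [ 0.60684097 -0.26978311  0.06312941] 338
[-0.13120488  0.56309145] -0.3887795693260398 -0.14909493660831905
heap max 0.10489180322933045
```

View pics/crop0.png

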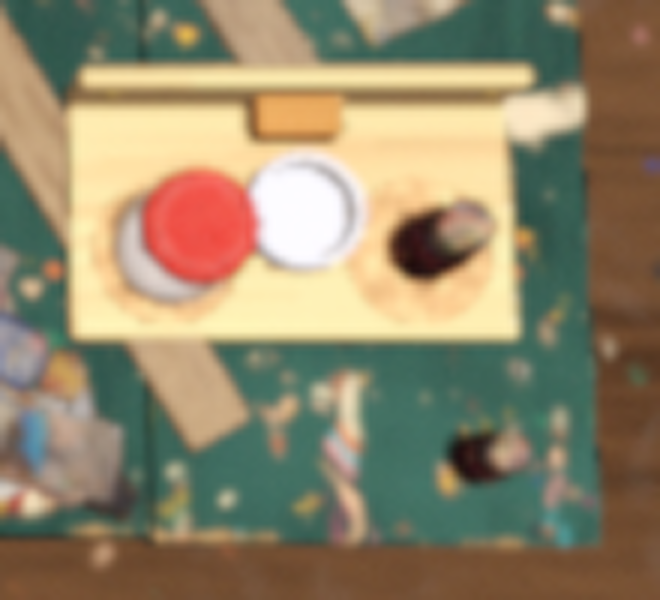

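The crop confirms it: the bottle in the caddy, crop (440,240), is 0.103–0.108 m high including the floor. That fits 81+22 mm. The table bottle at (485,455) is only 0.064 m high, so it is the wrong size. Caddy yaw is about 0.

```bash
cat >> h.py <<'E'
def cmd(p,yaw=None,tilt0=True):
    """move numbers from the current pose to TCP p, tool down, closing line (tool y) at world yaw deg"""
    s=status.get_state(); R0=R.from_quat(s["eef_rot"])
    if yaw is None: y=R0.as_matrix()[:,1]; yaw=np.degrees(np.arctan2(y[1],y[0]))
    a=np.radians(yaw); y=np.array([np.cos(a),np.sin(a),0]); z=np.array([0,0,-1.]); Rt=R.from_matrix(np.stack([np.cross(y,z),y,z],1))
    rv=(R0.inv()*Rt).as_rotvec()/np.pi; sh=R0.inv().apply(np.array(p)-s["ee_pos"])/.5
    print("turn",rv.round(4),"shift",sh.round(4)); return rv,sh
def st():
    s=status.get_state(); y=R.from_quat(s["eef_rot"]).as_matrix()[:,1]
    print("t",round(s["t"],2),"p",np.round(s["ee_pos"],4),"yaw",np.degrees(np.arctan2(y[1],y[0])).round(1),"w",round(s["grip_width"],4),"F",np.round(s["ft_force"],1),"ff",s["finger_force"],"q",np.round(s["joint_positions"],2))
E
python3 - <<'E'
from h import *
c=cam("wrist"); print(np.array(c["mount"]).round(3).tolist(),c["fx"])
st(); cmd([.49,-.28,.34],0); cmd([.49,-.28,.34],180)
c=dict(np.load("top0.npz"))
for q in [(331,329),(293,298),(373,303),(369,360),(289,355)]: print(ray(c,q[0]*.64,q[1]*.64,.006).round(3))
E
```

```text
[[0.0, -0.954, -0.3, 0.076], [1.0, 0.0, 0.0, -0.001], [-0.0, -0.3, 0.954, -0.143], [0.0, 0.0, 0.0, 1.0]] 295.0069827748258
t 0.15 p [ 0.2636 -0.566   0.2304] yaw -65.0 w 0.0855 F [-0.8  0.1  0.3] ff 0.0 q [-1.24  0.28 -0.03  1.27 -0.    1.47]
turn [-0.0005 -0.0004 -0.3613] shift [ 0.6519 -0.3278 -0.2185]
turn [-4.000e-04  5.000e-04  6.387e-01] shift [ 0.6519 -0.3278 -0.2185]
[0.465 0.151 0.006]
[0.526 0.228 0.006]
[0.518 0.07  0.006]
[0.406 0.076 0.006]
[0.414 0.231 0.006]
```

>>> {"name": "apply_moves", "arguments": {
  "rows": [0, 0, -0.3613, 0.7355, -0.3784, -0.2185, 1, 0, 0, -0.3613, 0.7355, -0.3784, -0.2185, 1, 0, 0, -0.3613, 0.7355, -0.3784, -0.2185, 1, 0, 0, -0.3613, 0.7355, -0.3784, -0.2185, 1, 0, 0, -0.3613, 0.7355, -0.3784, -0.2185, 1, 0, 0, -0.3613, 0.7355, -0.3784, -0.2185, 1, 0, 0, -0.3613, 0.7355, -0.3784, -0.2185, 1, 0, 0, -0.3613, 0.7355, -0.3784, -0.2185, 1, 0, 0, -0.3613, 0.7355, -0.3784, -0.2185, 1, 0, 0, -0.3613, 0.7355, -0.3784, -0.2185, 1, 0, 0, -0.3613, 0.7355, -0.3784, -0.2185, 1, 0, 0, -0.3613, 0.7355, -0.3784, -0.2185, 1, 0, 0, -0.3613, 0.7355, -0.3784, -0.2185, 1, 0, 0, -0.3613, 0.7355, -0.3784, -0.2185, 1, 0, 0, -0.3613, 0.7355, -0.3784, -0.2185, 1]
}}

```text
t: 1.4
ee_pos: [0.5162, -0.2408, 0.3397]
eef_rot: [0.708, 0.706, -0.0, -0.001]
ft_force: [-0.7, -0.1, 0.4]
grip_width: 0.0852
finger_force: 0.0
```

```bash
cat >> h.py <<'E'
def circ(P,m,r,axis=True):
    """fit horizontal circle of known-ish radius to boundary points"""
    A=P[m][:,:2]; M=np.c_[2*A,np.ones(len(A))]; s=np.linalg.lstsq(M,(A**2).sum(1),rcond=None)[0]
    return s[:2],np.sqrt(s[2]+s[:2]@s[:2])
E
python3 - <<'E'
from h import *
st(); c=cam("wrist"); np.savez("w1.npz",**c); cv2.imwrite("pics/w1.png",c["img"]); P=cloud(c); Z=P[...,2]
def fl(n,z0,z1,bx):
    m=(Z>z0)&(Z<z1)&(abs(P[...,0]-bx[0])<.04)&(abs(P[...,1]-bx[1])<.04)
    A=P[m].astype(np.float32); ctr,r=cv2.minEnclosingCircle(A[:,:2]); print(n,m.sum(),"med",np.median(A,0).round(4),"mec",np.round(ctr,4),round(r,4))
fl("lid",.102,.115,(.526,-.213)); fl("cap",.096,.11,(.527,-.34)); fl("dish rim",.048,.06,(.5424,-.277))
fl("jar mid",.03,.09,(.526,-.213)); fl("bottle",.03,.075,(.527,-.34))
m=(Z>.055)&(Z<.07)&(P[...,0]>.58); A=P[m]; print("panel",np.polyfit(A[:,1],A[:,0],1),A.min(0),A.max(0))
E
```

```text
t 1.4 p [ 0.5162 -0.2408  0.3397] yaw -0.1 w 0.0852 F [-0.7 -0.1  0.4] ff 0.0 q [-0.55  0.14  0.03  1.46 -0.    1.02]Traceback (most recent call last):
  File "<stdin>", line 6, in <module>
  File "<stdin>", line 5, in fl
cv2.error: OpenCV(4.12.0) /io/opencv/modules/imgproc/src/shapedescr.cpp:201: error: (-215:Assertion failed) count >= 0 && (depth == CV_32F || depth == CV_32S) in function 'minEnclosingCircle'
```

View pics/w1.png

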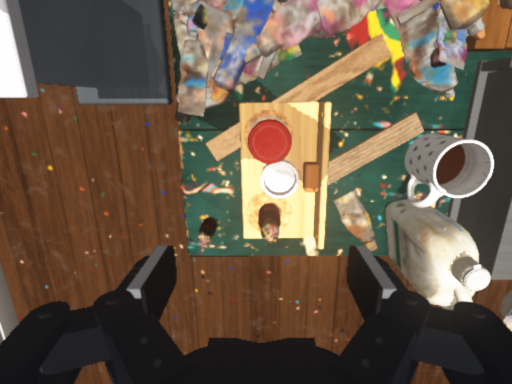

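The wrist view shows the lid at (269,141), the dish at (279,179), the bottle at (269,220) and the small wrong bottle at (207,230). The caddy is seen almost straight. I'll fix the contiguity error in the fit.

```bash
cat >> h.py <<'E'
def fl(P,n,z0,z1,bx,rad=.04):
    Z=P[...,2]; m=(Z>z0)&(Z<z1)&(np.hypot(P[...,0]-bx[0],P[...,1]-bx[1])<rad)
    A=P[m]
    if len(A)<5: print(n,len(A)); return
    lo,hi=np.percentile(A,2,0),np.percentile(A,98,0)
    print(n,m.sum(),"med",np.median(A,0).round(4),"mid",((lo+hi)/2).round(4),"ext",(hi-lo).round(4))
E
python3 - <<'E'
from h import *
c=dict(np.load("w1.npz")); P=cloud(c); Z=P[...,2]
fl(P,"lid",.102,.115,(.526,-.213)); fl(P,"cap",.098,.11,(.527,-.34)); fl(P,"dish rim",.048,.06,(.5424,-.277),.033)
fl(P,"bottle body",.03,.075,(.527,-.34),.03)
fl(P,"floor",.015,.03,(.5,-.277),.02)
h=cv2.cvtColor(c["img"],cv2.COLOR_BGR2HSV)
m=((h[...,0]<8)|(h[...,0]>172))&(h[...,1]>120); m[:, :235]=0;m[:,305:]=0;m[:110]=0;m[175:]=0
v,u=np.nonzero(m); print("lid px",u.mean(),v.mean(),len(u),ray(c,u.mean(),v.mean(),.108))
m=(h[...,1]<50)&(h[...,2]>120); m[:, :255]=0;m[:,305:]=0;m[:155]=0;m[200:]=0
(q,r)=cv2.minEnclosingCircle(np.argwhere(m)[:,::-1].astype(np.float32)); print("dish",q,r,ray(c,*q,.054),ray(c,q[0]+r,q[1],.054)-ray(c,*q,.054))
# panel line via x of panel top
m=(Z>.055)&(Z<.07)&(P[...,0]>.59)&(P[...,1]<-.15)&(P[...,1]>-.39); A=P[m]; print("panel",len(A),np.polyfit(A[:,1],A[:,0],1),A.min(0),A.max(0))
m=(h[...,0]>10)&(h[...,0]<32)&(h[...,1]>50)&(h[...,2]>120)&(Z<.03)&(Z>.012)
for y in np.arange(-.37,-.16,.03):
    k=m&(abs(P[...,1]-y)<.006)&(P[...,0]<.52); print(round(y,2),P[k][:,0].min().round(4),end=" ")
E
```

```text
lid 1520 med [ 0.5248 -0.215   0.1088] mid [ 0.5253 -0.2151  0.1086] ext [0.0493 0.0491 0.0043]
cap 266 med [ 0.527  -0.3418  0.1034] mid [ 0.5269 -0.3426  0.1022] ext [0.0251 0.023  0.0062]
dish rim 366 med [ 0.5429 -0.2824  0.0543] mid [ 0.5421 -0.2793  0.0525] ext [0.0554 0.0544 0.0071]
bottle body 304 med [ 0.5266 -0.3306  0.0631] mid [ 0.5272 -0.3367  0.0519] ext [0.0323 0.0207 0.0402]
floor 423 med [ 0.4997 -0.2762  0.0229] mid [ 0.4991 -0.2766  0.0228] ext [0.0305 0.0362 0.0037]
lid px 269.15452091767884 141.0242914979757 1482 [ 0.52489924 -0.21404633  0.108     ]
dish (279.0714416503906, 179.64285278320312) 19.56291389465332 [ 0.54155149 -0.27902177  0.054     ] [ 2.94223523e-02 -4.49515817e-05  0.00000000e+00]
panel 2243 [-0.00473392  0.69139238] [ 0.60080315 -0.3897879   0.05501722] [ 0.84971957 -0.15002005  0.06999894]
-0.37 0.4835 -0.34 0.484 -0.31 0.4829 -0.28 0.4836 -0.25 0.436 -0.22 0.4352 -0.19 0.4812
```

Run:
```python
from h import *
st(); cmd([.525,-.2145,.34],0); cmd([.525,-.2145,.047],0)
```

```text
t 1.45 p [ 0.5163 -0.2409  0.3398] yaw -0.1 w 0.0855 F [1.1 0.2 0.5] ff 0.0 q [-0.55  0.14  0.03  1.46 -0.    1.02]
turn [-0.0004 -0.0002 -0.0007] shift [ 0.0528  0.0174 -0.0004]
turn [-0.0004 -0.0002 -0.0007] shift [0.0525 0.0182 0.5856]
```

>>> {"name": "apply_moves", "arguments": {
  "rows": [0, 0, 0, 0.0528, 0.0174, 0.1, 1, 0, 0, 0, 0.0528, 0.0174, 0.2, 1, 0, 0, 0, 0.0526, 0.018, 0.28, 1, 0, 0, 0, 0.0526, 0.018, 0.36, 1, 0, 0, 0, 0.0526, 0.018, 0.44, 1, 0, 0, 0, 0.0526, 0.018, 0.52, 1, 0, 0, 0, 0.0526, 0.018, 0.56, 1, 0, 0, 0, 0.0526, 0.018, 0.585, 1, 0, 0, 0, 0.0526, 0.018, 0.585, 1, 0, 0, 0, 0.0526, 0.018, 0.585, 1],
  "grip_force": 30
}}

```text
t: 2.28
ee_pos: [0.5251, -0.214, 0.0472]
eef_rot: [0.708, 0.707, -0.0, -0.001]
ft_force: [0.4, 0.5, 0.1]
grip_width: 0.0854
finger_force: 0.0
```

Run:
```python
from h import *
st(); cmd([.525,-.2145,.047],0); cmd([.525,-.2145,.24],0)
```

```text
t 2.28 p [ 0.5251 -0.214   0.0472] yaw -0.1 w 0.0854 F [0.4 0.5 0.1] ff 0.0 q [-0.5   0.34 -0.37  0.87 -0.    1.07]
turn [-0.0007 -0.0004 -0.0005] shift [-0.001  -0.0001  0.0004]
turn [-0.0007 -0.0004 -0.0005] shift [-0.0006 -0.001  -0.3856]
```

>>> {"name": "apply_moves", "arguments": {
  "rows": [0, 0, 0, 0, 0, 0, -1, 0, 0, 0, 0, 0, 0, -1, 0, 0, 0, 0, 0, 0, -1, 0, 0, 0, 0, 0, 0, -1, 0, 0, 0, 0, 0, 0, -1, 0, 0, 0, 0, 0, 0, -1, 0, 0, 0, 0, 0, 0, -1, 0, 0, 0, 0, 0, 0, -1, 0, 0, 0, 0, 0, -0.03, -1, 0, 0, 0, 0, 0, -0.08, -1],
  "grip_force": 40
}}

```text
t: 3.12
ee_pos: [0.5244, -0.2125, 0.087]
eef_rot: [0.707, 0.707, -0.001, -0.002]
ft_force: [-0.9, 0.5, -2.2]
grip_width: 0.0573
finger_force: 42.1
```

Run:
```python
from h import *
st(); cmd([.525,-.2145,.24],0);cmd([.47,.19,.24],0)
```

```text
t 3.12 p [ 0.5244 -0.2125  0.087 ] yaw -0.0 w 0.0573 F [-0.9  0.5 -2.2] ff 42.102649211883545 q [-0.5   0.29 -0.33  0.95  0.    1.07]
turn [-0.0012 -0.0007 -0.    ] shift [-3.300e-03  1.000e-04 -3.059e-01]
turn [-0.0012 -0.0007 -0.    ] shift [ 0.8057 -0.11   -0.3037]
```

>>> {"name": "apply_moves", "arguments": {
  "rows": [0, 0, 0, 0, 0, -0.08, -1, 0, 0, 0, 0, 0, -0.16, -1, 0, 0, 0, 0, 0, -0.24, -1, 0, 0, 0, 0.04, 0, -0.3, -1, 0, 0, 0, 0.11, -0.01, -0.305, -1, 0, 0, 0, 0.18, -0.02, -0.305, -1, 0, 0, 0, 0.25, -0.03, -0.305, -1, 0, 0, 0, 0.32, -0.04, -0.305, -1, 0, 0, 0, 0.39, -0.05, -0.305, -1, 0, 0, 0, 0.46, -0.06, -0.305, -1, 0, 0, 0, 0.53, -0.07, -0.305, -1, 0, 0, 0, 0.6, -0.08, -0.305, -1, 0, 0, 0, 0.67, -0.09, -0.305, -1, 0, 0, 0, 0.74, -0.1, -0.305, -1, 0, 0, 0, 0.78, -0.11, -0.304, -1, 0, 0, 0, 0.805, -0.11, -0.304, -1, 0, 0, 0, 0.805, -0.11, -0.304, -1, 0, 0, 0, 0.805, -0.11, -0.304, -1]
}}

```text
t: 4.62
ee_pos: [0.4716, 0.189, 0.2407]
eef_rot: [0.707, 0.707, 0.0, 0.001]
ft_force: [-0.1, -0.5, -2.3]
grip_width: 0.0582
finger_force: 42.1
```

Run:
```python
from h import *
st(); cmd([.465,.19,.034],0)
c=cam("top"); np.savez("t1.npz",**c); cv2.imwrite("pics/t1.png",cv2.resize(c["img"][150:280,80:250],(680,520)))
```

```text
t 4.62 p [0.4716 0.189  0.2407] yaw 0.1 w 0.0582 F [-0.1 -0.5 -2.3] ff 42.13576756417751 q [ 0.25  0.06 -0.26  1.24 -0.    1.82]
turn [0.0004 0.0002 0.0003] shift [ 0.0023 -0.0138  0.4133]
```

View pics/t1.png

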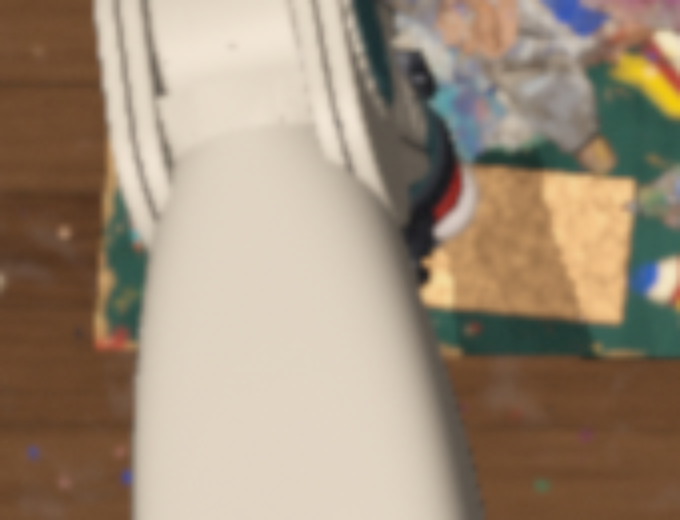

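The arm covers most of the view. The jar is held at (455,200), and the cork board shows at (540,245). Lowering now.

>>> {"name": "apply_moves", "arguments": {
  "rows": [0, 0, 0, 0.0023, -0.0138, 0.07, -1, 0, 0, 0, 0.0023, -0.0138, 0.14, -1, 0, 0, 0, 0.0023, -0.0138, 0.21, -1, 0, 0, 0, 0.0023, -0.0138, 0.28, -1, 0, 0, 0, 0.0023, -0.0138, 0.34, -1, 0, 0, 0, 0.0023, -0.0138, 0.38, -1, 0, 0, 0, 0.0023, -0.0138, 0.4, -1, 0, 0, 0, 0.0023, -0.0138, 0.408, -1, 0, 0, 0, 0.0023, -0.0138, 0.412, -1, 0, 0, 0, 0.0023, -0.0138, 0.412, -1]
}}

```text
t: 5.5
ee_pos: [0.4645, 0.1891, 0.0353]
eef_rot: [0.708, 0.707, -0.0, 0.0]
ft_force: [0.6, -0.3, -2.4]
grip_width: 0.0577
finger_force: 42.2
```

Run:
```python
from h import *
st()
```

```text
t 5.5 p [0.4645 0.1891 0.0353] yaw -0.1 w 0.0577 F [ 0.6 -0.3 -2.4] ff 42.211767956614494 q [ 0.26  0.25 -0.52  0.8  -0.    1.83]
```

Lower in 1 mm steps until contact, then look at the force.

>>> {"name": "apply_moves", "arguments": {
  "rows": [0, 0, 0, 0, 0, 0.003, -1, 0, 0, 0, 0, 0, 0.005, -1, 0, 0, 0, 0, 0, 0.007, -1, 0, 0, 0, 0, 0, 0.007, -1]
}}

```text
t: 5.83
ee_pos: [0.4662, 0.1896, 0.0348]
eef_rot: [0.707, 0.707, 0.001, 0.001]
ft_force: [-8.4, -3.5, 22.5]
grip_width: 0.0578
finger_force: 44.1
```

>>> {"name": "apply_moves", "arguments": {
  "rows": [0, 0, 0, 0, 0, -0.006, -1, 0, 0, 0, 0, 0, -0.006, -1, 0, 0, 0, 0, 0, -0.006, 1, 0, 0, 0, 0, 0, -0.006, 1, 0, 0, 0, 0, 0, -0.006, 1, 0, 0, 0, 0, 0, -0.006, 1, 0, 0, 0, 0, 0, -0.006, 1, 0, 0, 0, 0, 0, -0.006, 1, 0, 0, 0, 0, 0, -0.006, 1, 0, 0, 0, 0, 0, -0.05, 1, 0, 0, 0, 0, 0, -0.12, 1, 0, 0, 0, 0, 0, -0.2, 1, 0, 0, 0, 0, 0, -0.28, 1, 0, 0, 0, 0, 0, -0.36, 1, 0, 0, 0, 0, 0, -0.44, 1, 0, 0, 0, 0, 0, -0.5, 1, 0, 0, 0, 0, 0, -0.5, 1]
}}

```text
t: 7.25
ee_pos: [0.4685, 0.1913, 0.2885]
eef_rot: [0.707, 0.707, 0.006, 0.003]
ft_force: [0.8, -0.0, 0.8]
grip_width: 0.0858
finger_force: 0.0
```

Run:
```python
from h import *
st(); c=cam("wrist"); np.savez("w2.npz",**c); cv2.imwrite("pics/w2.png",c["img"]); P=cloud(c)
fl(P,"lid",.086,.1,(.465,.19),.035); fl(P,"board",.0,.012,(.465,.12),.03)
cmd([.527,-.3415,.27],0)
```

```text
t 7.25 p [0.4685 0.1913 0.2885] yaw 0.0 w 0.0858 F [ 0.8 -0.   0.8] ff 0.0 q [ 0.26  0.03 -0.2   1.33 -0.    1.83]
lid 1718 med [0.4663 0.1909 0.0928] mid [0.4662 0.1905 0.0923] ext [0.0494 0.05   0.0046]
board 980 med [0.4649 0.1168 0.0069] mid [0.4649 0.1154 0.0068] ext [0.0547 0.0444 0.0031]
turn [ 0.0028 -0.0007  0.    ] shift [-1.0648  0.1194  0.0287]
```

View pics/w2.png

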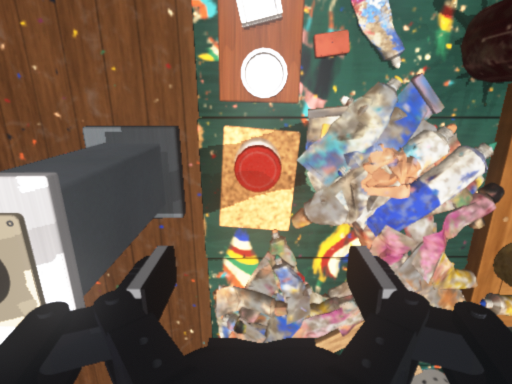

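The jar stands upright on the cork at (258,168). The round dish is at (264,73) and the square dish at the edge near (258,10). Next is the ink bottle.

>>> {"name": "apply_moves", "arguments": {
  "rows": [0.0028, -0.0007, 0, -0.08, 0.01, 0.01, 1, 0.0028, -0.0007, 0, -0.16, 0.02, 0.02, 1, 0.0028, -0.0007, 0, -0.24, 0.03, 0.028, 1, 0.0028, -0.0007, 0, -0.32, 0.04, 0.028, 1, 0.0028, -0.0007, 0, -0.4, 0.05, 0.028, 1, 0.0028, -0.0007, 0, -0.48, 0.06, 0.028, 1, 0.0028, -0.0007, 0, -0.56, 0.07, 0.028, 1, 0.0028, -0.0007, 0, -0.64, 0.08, 0.028, 1, 0.0028, -0.0007, 0, -0.72, 0.09, 0.028, 1, 0.0028, -0.0007, 0, -0.8, 0.1, 0.028, 1, 0.0028, -0.0007, 0, -0.88, 0.11, 0.028, 1, 0.0028, -0.0007, 0, -0.94, 0.1194, 0.028, 1, 0.0028, -0.0007, 0, -0.97, 0.1194, 0.028, 1, 0.0028, -0.0007, 0, -0.97, 0.1194, 0.028, 1]
}}

```text
t: 8.47
ee_pos: [0.5233, -0.2974, 0.2642]
eef_rot: [0.708, 0.706, -0.004, -0.004]
ft_force: [0.4, 0.6, -0.9]
grip_width: 0.0852
finger_force: 0.0
```

Run:
```python
from h import *
st(); c=cam("wrist"); P=cloud(c); fl(P,"cap",.098,.11,(.527,-.34)); fl(P,"body",.05,.07,(.527,-.34),.03)
cmd([.527,-.3415,.27],0); cmd([.527,-.3415,.045],0)
```

```text
t 8.47 p [ 0.5233 -0.2974  0.2642] yaw -0.2 w 0.0852 F [ 0.4  0.6 -0.9] ff 0.0 q [-0.62  0.23 -0.02  1.33 -0.01  0.95]
cap 445 med [ 0.5266 -0.3419  0.1034] mid [ 0.5266 -0.3427  0.1022] ext [0.0245 0.0237 0.0053]
body 241 med [ 0.5269 -0.3305  0.0655] mid [ 0.5268 -0.3376  0.0599] ext [0.0324 0.0229 0.0197]
turn [-0.0037 -0.0001 -0.0007] shift [-0.0924  0.0078 -0.011 ]
turn [-0.0037 -0.0001 -0.0007] shift [-0.0926  0.013   0.439 ]
```

>>> {"name": "apply_moves", "arguments": {
  "rows": [-0.0037, 0, 0, -0.05, 0.008, 0, 1, -0.0037, 0, 0, -0.093, 0.008, 0.02, 1, -0.0037, 0, 0, -0.093, 0.009, 0.1, 1, -0.0037, 0, 0, -0.093, 0.01, 0.18, 1, -0.0037, 0, 0, -0.093, 0.011, 0.26, 1, -0.0037, 0, 0, -0.093, 0.012, 0.34, 1, -0.0037, 0, 0, -0.093, 0.013, 0.41, 1, -0.0037, 0, 0, -0.093, 0.013, 0.443, 1, -0.0037, 0, 0, -0.093, 0.013, 0.443, 1, -0.0037, 0, 0, -0.093, 0.013, 0.443, -1, -0.0037, 0, 0, -0.093, 0.013, 0.443, -1, -0.0037, 0, 0, -0.093, 0.013, 0.443, -1, -0.0037, 0, 0, -0.093, 0.013, 0.443, -1, -0.0037, 0, 0, -0.093, 0.013, 0.443, -1, -0.0037, 0, 0, -0.093, 0.013, 0.443, -1, -0.0037, 0, 0, -0.093, 0.013, 0.443, -1, -0.0037, 0, 0, -0.093, 0.013, 0.443, -1, -0.0037, 0, 0, -0.093, 0.013, 0.443, -1],
  "grip_force": 30
}}

```text
t: 10.02
ee_pos: [0.5301, -0.3429, 0.0475]
eef_rot: [0.707, 0.707, 0.001, 0.004]
ft_force: [-0.5, 1.1, 6.8]
grip_width: 0.0337
finger_force: 29.5
```

Run:
```python
from h import *
st(); cmd([.527,-.34,.25],0); cmd([.466,.106,.25],0)
```

```text
t 10.02 p [ 0.5301 -0.3429  0.0475] yaw -0.0 w 0.0337 F [-0.5  1.1  6.8] ff 29.499443606928253 q [-0.68  0.43 -0.23  0.91  0.    0.89]
turn [ 0.0019  0.0013 -0.    ] shift [ 0.004  -0.0037 -0.405 ]
turn [ 0.0019  0.0013 -0.    ] shift [ 0.896  -0.1258 -0.4094]
```

>>> {"name": "apply_moves", "arguments": {
  "rows": [0, 0, 0, 0, 0, -0.02, -1, 0, 0, 0, 0, 0, -0.06, -1, 0, 0, 0, 0, 0, -0.12, -1, 0, 0, 0, 0, 0, -0.2, -1, 0, 0, 0, 0, 0, -0.28, -1, 0, 0, 0, 0, 0, -0.36, -1, 0, 0, 0, 0, 0, -0.4, -1, 0, 0, 0, 0.05, -0.005, -0.405, -1, 0, 0, 0, 0.12, -0.01, -0.405, -1, 0, 0, 0, 0.19, -0.02, -0.405, -1, 0, 0, 0, 0.26, -0.03, -0.405, -1, 0, 0, 0, 0.33, -0.04, -0.405, -1, 0, 0, 0, 0.4, -0.05, -0.405, -1, 0, 0, 0, 0.47, -0.06, -0.405, -1, 0, 0, 0, 0.54, -0.07, -0.405, -1, 0, 0, 0, 0.61, -0.08, -0.405, -1, 0, 0, 0, 0.68, -0.09, -0.405, -1, 0, 0, 0, 0.72, -0.1, -0.405, -1, 0, 0, 0, 0.72, -0.1, -0.405, -1, 0, 0, 0, 0.72, -0.1, -0.405, -1]
}}

```text
t: 11.68
ee_pos: [0.4778, 0.0193, 0.2473]
eef_rot: [0.706, 0.708, 0.0, 0.002]
ft_force: [0.3, -1.1, -0.1]
grip_width: 0.0337
finger_force: 30.1
```

Run:
```python
from h import *
st(); cmd([.466,.106,.25],0);  cmd([.466,.106,.034],0)
c=cam("wrist"); cv2.imwrite("pics/w3.png",c["img"])
```

```text
t 11.68 p [0.4778 0.0193 0.2473] yaw 0.1 w 0.0337 F [ 0.3 -1.1 -0.1] ff 30.10016717375038 q [-0.09  0.   -0.31  1.25 -0.    1.47]
turn [0.0012 0.0009 0.0008] shift [ 0.1734 -0.0231 -0.0059]
turn [0.0012 0.0009 0.0008] shift [ 0.1746 -0.0247  0.4261]
```

View pics/w3.png

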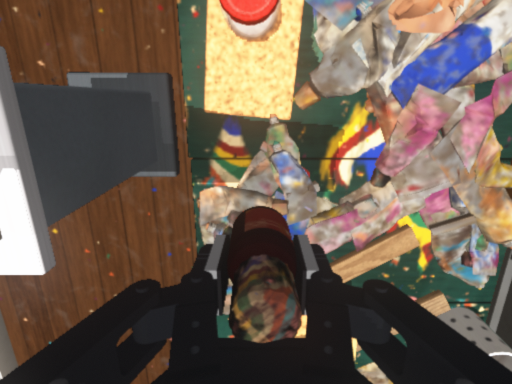

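The ink bottle is held upright at (263,265). The cork with the jar is ahead at (255,60).

>>> {"name": "apply_moves", "arguments": {
  "rows": [0.0012, 0.0009, 0.0008, 0.07, -0.012, 0, -1, 0.0012, 0.0009, 0.0008, 0.14, -0.023, 0, -1, 0.0012, 0.0009, 0.0008, 0.174, -0.023, 0, -1, 0.0012, 0.0009, 0.0008, 0.174, -0.023, 0.07, -1, 0.0012, 0.0009, 0.0008, 0.174, -0.024, 0.15, -1, 0.0012, 0.0009, 0.0008, 0.174, -0.024, 0.23, -1, 0.0012, 0.0009, 0.0008, 0.174, -0.025, 0.31, -1, 0.0012, 0.0009, 0.0008, 0.174, -0.025, 0.37, -1, 0.0012, 0.0009, 0.0008, 0.174, -0.025, 0.41, -1, 0.0012, 0.0009, 0.0008, 0.174, -0.025, 0.422, -1, 0.0012, 0.0009, 0.0008, 0.174, -0.025, 0.426, -1, 0.0012, 0.0009, 0.0008, 0.174, -0.025, 0.426, -1]
}}

```text
t: 12.73
ee_pos: [0.4673, 0.1044, 0.034]
eef_rot: [0.708, 0.706, 0.0, -0.0]
ft_force: [-0.5, 0.2, 0.3]
grip_width: 0.0332
finger_force: 30.1
```

Run:
```python
from h import *
st()
```

```text
t 12.73 p [0.4673 0.1044 0.034 ] yaw -0.2 w 0.0332 F [-0.5  0.2  0.3] ff 30.118621663768863 q [ 0.08  0.22 -0.57  0.78  0.    1.66]
```

>>> {"name": "apply_moves", "arguments": {
  "rows": [0, 0, 0, 0, 0, 0.002, -1, 0, 0, 0, 0, 0, 0.003, -1, 0, 0, 0, 0, 0, 0.004, -1, 0, 0, 0, 0, 0, 0.004, -1]
}}

```text
t: 13.07
ee_pos: [0.4671, 0.1052, 0.0324]
eef_rot: [0.708, 0.706, 0.001, 0.0]
ft_force: [-0.6, 0.6, -0.1]
grip_width: 0.0335
finger_force: 30.1
```

>>> {"name": "apply_moves", "arguments": {
  "rows": [0, 0, 0, 0, 0, 0.002, -1, 0, 0, 0, 0, 0, 0.003, -1, 0, 0, 0, 0, 0, 0.003, -1]
}}

```text
t: 13.32
ee_pos: [0.4671, 0.1054, 0.0315]
eef_rot: [0.708, 0.706, 0.001, -0.0]
ft_force: [-2.2, 0.0, 8.7]
grip_width: 0.0335
finger_force: 31.0
```

>>> {"name": "apply_moves", "arguments": {
  "rows": [0, 0, 0, 0, 0, 0, 1, 0, 0, 0, 0, 0, 0, 1, 0, 0, 0, 0, 0, 0, 1, 0, 0, 0, 0, 0, 0, 1, 0, 0, 0, 0, 0, 0, 1, 0, 0, 0, 0, 0, 0, 1, 0, 0, 0, 0, 0, 0, 1, 0, 0, 0, 0, 0, -0.05, 1, 0, 0, 0, 0, 0, -0.12, 1, 0, 0, 0, 0, 0, -0.2, 1, 0, 0, 0, 0, 0, -0.28, 1, 0, 0, 0, 0.05, 0, -0.36, 1, 0, 0, 0, 0.1, 0, -0.42, 1, 0, 0, 0, 0.1, 0, -0.44, 1, 0, 0, 0, 0.1, 0, -0.44, 1, 0, 0, 0, 0.1, 0, -0.44, 1]
}}

```text
t: 14.65
ee_pos: [0.4669, 0.1552, 0.2504]
eef_rot: [0.708, 0.706, 0.0, -0.0]
ft_force: [0.3, -0.2, -0.1]
grip_width: 0.0856
finger_force: 0.0
```

Run:
```python
from h import *
st(); c=cam("wrist"); np.savez("w4.npz",**c); cv2.imwrite("pics/w4.png",c["img"]); P=cloud(c)
fl(P,"lid",.086,.1,(.465,.19),.035); fl(P,"cap",.08,.092,(.466,.106),.025)
cmd([.57,-.20,.24],90)
```

```text
t 14.65 p [0.4669 0.1552 0.2504] yaw -0.1 w 0.0856 F [ 0.3 -0.2 -0.1] ff 0.0 q [ 0.19  0.03 -0.28  1.26  0.    1.76]
lid 2339 med [0.4657 0.1909 0.0928] mid [0.4658 0.1904 0.0924] ext [0.0492 0.0499 0.0043]
cap 448 med [0.465  0.1065 0.0872] mid [0.465  0.1056 0.0851] ext [0.0237 0.0238 0.0075]
turn [-0.0006 -0.0006 -0.5008] shift [-0.7089  0.2101  0.0173]
```

View pics/w4.png

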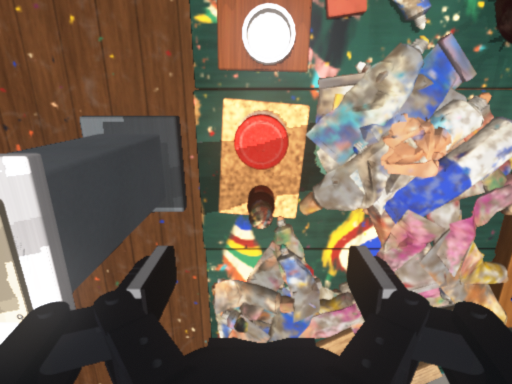

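Both stand upright on the cork: lid at (261,141), bottle at (260,205). Now to the dish, with the gripper turned to close along y.

>>> {"name": "apply_moves", "arguments": {
  "rows": [0, 0, -0.04, -0.07, 0.01, 0.01, 1, 0, 0, -0.08, -0.14, 0.02, 0.01, 1, 0, 0, -0.12, -0.21, 0.03, 0.01, 1, 0, 0, -0.16, -0.28, 0.05, 0.01, 1, 0, 0, -0.2, -0.35, 0.06, 0.01, 1, 0, 0, -0.24, -0.42, 0.07, 0.01, 1, 0, 0, -0.28, -0.49, 0.08, 0.01, 1, 0, 0, -0.32, -0.56, 0.09, 0.01, 1, 0, 0, -0.36, -0.63, 0.11, 0.01, 1, 0, 0, -0.4, -0.7, 0.12, 0.01, 1, 0, 0, -0.44, -0.77, 0.13, 0.01, 1, 0, 0, -0.48, -0.84, 0.14, 0.01, 1, 0, 0, -0.5, -0.868, 0.15, 0.01, 1, 0, 0, -0.5, -0.868, 0.15, 0.01, 1, 0, 0, -0.5, -0.868, 0.15, 0.01, 1, 0, 0, -0.5, -0.868, 0.15, 0.01, 1]
}}

```text
t: 16.03
ee_pos: [0.5388, -0.2791, 0.2421]
eef_rot: [0.002, 1.0, 0.002, -0.002]
ft_force: [-1.3, 0.4, -0.0]
grip_width: 0.0853
finger_force: 0.0
```

Run:
```python
from h import *
st(); c=cam("wrist"); np.savez("w5.npz",**c); cv2.imwrite("pics/w5.png",c["img"]); P=cloud(c)
fl(P,"rim",.049,.06,(.5418,-.279),.034)
h=cv2.cvtColor(c["img"],cv2.COLOR_BGR2HSV); m=((h[...,1]<50)&(h[...,2]>120)).astype(np.uint8)
for q in cv2.findContours(m,0,2)[0]:
    if cv2.contourArea(q)>600: e=cv2.fitEllipse(q); print(e, ray(c,*e[0],.054))
cmd([.5418,-.279,.0245],90)
```

```text
t 16.03 p [ 0.5388 -0.2791  0.2421] yaw 89.7 w 0.0853 F [-1.3  0.4 -0. ] ff 0.0 q [-0.58  0.24 -0.05  1.29  0.   -0.58]
rim 626 med [ 0.5419 -0.2792  0.0544] mid [ 0.5416 -0.2791  0.0529] ext [0.0546 0.0542 0.0063]
((269.38311767578125, 321.6143798828125), (40.31416702270508, 70.44053649902344), 80.54399871826172) [ 0.74892753 -0.26818375  0.054     ]
((467.8768005371094, 269.1147155761719), (27.011497497558594, 53.15068817138672), 129.16014099121094) [ 0.66916803 -0.01355796  0.054     ]
((443.167724609375, 190.55172729492188), (33.95112228393555, 45.311065673828125), 42.862056732177734) [ 0.5634434  -0.06414644  0.054     ]
((260.1498107910156, 172.56541442871094), (48.02228546142578, 48.99003982543945), 126.08796691894531) [ 0.54053224 -0.27956442  0.054     ]
((437.63470458984375, 101.41033172607422), (76.33273315429688, 83.69950866699219), 79.34736633300781) [ 0.46298718 -0.08799731  0.054     ]
((456.8539123535156, 54.80613327026367), (34.973228454589844, 82.52217864990234), 88.37796783447266) [ 0.4171244  -0.07607438  0.054     ]
turn [ 0.0009 -0.0013 -0.0013] shift [-0.0073 -0.0017  0.4363]
```

View pics/w5.png

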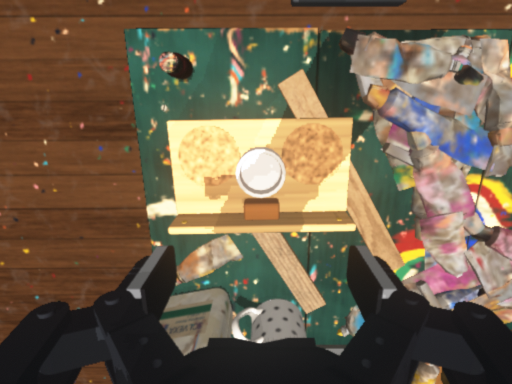

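The dish is at (260,172) and the empty cork spots are at (208,153) and (314,151). The fit gives (0.541,-0.279) with the rim at 0.054, as expected. Descending and grasping.

>>> {"name": "apply_moves", "arguments": {
  "rows": [0.0009, -0.0013, -0.0013, -0.0068, -0.001, 0.08, 1, 0.0009, -0.0013, -0.0013, -0.0068, -0.001, 0.16, 1, 0.0009, -0.0013, -0.0013, -0.0068, -0.001, 0.24, 1, 0.0009, -0.0013, -0.0013, -0.0068, -0.001, 0.32, 1, 0.0009, -0.0013, -0.0013, -0.0068, -0.001, 0.38, 1, 0.0009, -0.0013, -0.0013, -0.0068, -0.001, 0.42, 1, 0.0009, -0.0013, -0.0013, -0.0068, -0.001, 0.437, 1, 0.0009, -0.0013, -0.0013, -0.0068, -0.001, 0.437, 1, 0.0009, -0.0013, -0.0013, -0.0068, -0.001, 0.437, 1]
}}

```text
t: 16.83
ee_pos: [0.5438, -0.2793, 0.0265]
eef_rot: [-0.001, 1.0, -0.001, 0.002]
ft_force: [1.2, -0.4, 0.2]
grip_width: 0.0853
finger_force: 0.0
```

>>> {"name": "apply_moves", "arguments": {
  "rows": [0, 0, 0, 0, 0, 0, -1, 0, 0, 0, 0, 0, 0, -1, 0, 0, 0, 0, 0, 0, -1, 0, 0, 0, 0, 0, 0, -1, 0, 0, 0, 0, 0, 0, -1, 0, 0, 0, 0, 0, 0, -1, 0, 0, 0, 0, 0, 0, -1],
  "grip_force": 30
}}

```text
t: 17.42
ee_pos: [0.5454, -0.2806, 0.0288]
eef_rot: [-0.001, 1.0, -0.002, 0.003]
ft_force: [0.0, 0.3, 6.6]
grip_width: 0.0576
finger_force: 31.7
```

Run:
```python
from h import *
st()
```

```text
t 17.42 p [ 0.5454 -0.2806  0.0288] yaw 90.1 w 0.0576 F [0.  0.3 6.6] ff 31.720858477056026 q [-0.58  0.42 -0.28  0.86  0.   -0.58]
```

>>> {"name": "apply_moves", "arguments": {
  "rows": [0, 0, 0, 0, 0, -0.02, -1, 0, 0, 0, 0, 0, -0.06, -1, 0, 0, 0, 0, 0, -0.12, -1, 0, 0, 0, 0, 0, -0.2, -1, 0, 0, 0, 0, 0, -0.28, -1, 0, 0, 0, 0, 0, -0.36, -1, 0, 0, 0, 0, 0, -0.4, -1, 0, 0, 0, 0, 0, -0.4, -1, 0, 0, 0, 0, 0, -0.4, -1]
}}

```text
t: 18.17
ee_pos: [0.544, -0.2798, 0.2289]
eef_rot: [-0.001, 1.0, -0.002, 0.004]
ft_force: [-0.6, 0.3, -2.7]
grip_width: 0.0577
finger_force: 32.4
```

Run:
```python
from h import *
st(); c=cam("wrist"); np.savez("w6.npz",**c); cv2.imwrite("pics/w6.png",c["img"]); P=cloud(c)
p=status.get_state()["ee_pos"]; fl(P,"held",p[2]-.01,p[2]+.04,p,.05); fl(P,"heldrim",p[2]+.02,p[2]+.032,p,.033)
cmd([.47,.17,.24],180)
```

```text
t 18.17 p [ 0.544  -0.2798  0.2289] yaw 90.1 w 0.0577 F [-0.6  0.3 -2.7] ff 32.43426091969013 q [-0.58  0.25 -0.07  1.25 -0.   -0.58]
held 14486 med [ 0.5405 -0.2793  0.2452] mid [ 0.5387 -0.2794  0.25  ] ext [0.0531 0.0751 0.0282]
heldrim 5386 med [ 0.5412 -0.2793  0.2542] mid [ 0.5394 -0.2794  0.2519] ext [0.0545 0.0579 0.0098]
turn [-1.500e-03  3.000e-04 -4.995e-01] shift [ 0.1441  0.8983 -0.0298]
```

View pics/w6.png

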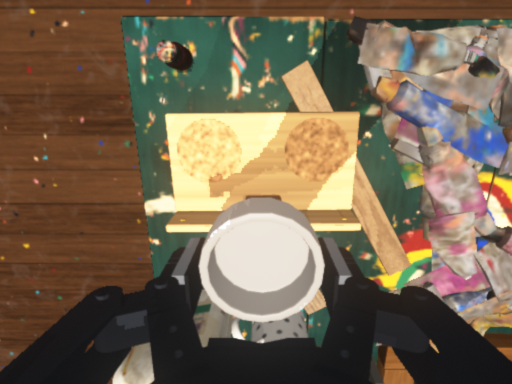

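The dish is held level at (262,258). I'll measure its offset from the TCP while carrying it to the board in two calls.

>>> {"name": "apply_moves", "arguments": {
  "rows": [0, 0, -0.04, 0.01, 0.07, -0.03, -1, 0, 0, -0.08, 0.02, 0.14, -0.06, -1, 0, 0, -0.12, 0.03, 0.21, -0.06, -1, 0, 0, -0.16, 0.04, 0.28, -0.06, -1, 0, 0, -0.2, 0.05, 0.35, -0.06, -1, 0, 0, -0.24, 0.07, 0.42, -0.06, -1, 0, 0, -0.28, 0.08, 0.49, -0.06, -1, 0, 0, -0.32, 0.09, 0.56, -0.06, -1, 0, 0, -0.36, 0.11, 0.63, -0.06, -1, 0, 0, -0.4, 0.12, 0.7, -0.06, -1, 0, 0, -0.44, 0.13, 0.77, -0.06, -1, 0, 0, -0.48, 0.14, 0.84, -0.06, -1, 0, 0, -0.5, 0.146, 0.9, -0.06, -1, 0, 0, -0.5, 0.146, 0.9, -0.06, -1, 0, 0, -0.5, 0.146, 0.9, -0.06, -1]
}}

```text
t: 19.47
ee_pos: [0.4673, 0.1717, 0.2525]
eef_rot: [0.709, -0.706, 0.001, 0.002]
ft_force: [-0.0, -0.5, -0.7]
grip_width: 0.0574
finger_force: 32.6
```

Run:
```python
from h import *
st(); cmd([.472,.33,.26],180)
```

```text
t 19.47 p [0.4673 0.1717 0.2525] yaw -179.8 w 0.0574 F [-0.  -0.5 -0.7] ff 32.568067610263824 q [ 0.22  0.04 -0.26  1.27 -0.   -1.35]
turn [ 0.0005 -0.0012  0.0014] shift [-0.3166 -0.0108 -0.0161]
```

>>> {"name": "apply_moves", "arguments": {
  "rows": [0.0005, -0.0012, 0.0014, -0.07, -0.003, -0.016, -1, 0.0005, -0.0012, 0.0014, -0.14, -0.006, -0.016, -1, 0.0005, -0.0012, 0.0014, -0.21, -0.009, -0.016, -1, 0.0005, -0.0012, 0.0014, -0.28, -0.011, -0.016, -1, 0.0005, -0.0012, 0.0014, -0.317, -0.011, -0.016, -1, 0.0005, -0.0012, 0.0014, -0.317, -0.011, -0.016, -1, 0.0005, -0.0012, 0.0014, -0.317, -0.011, -0.016, -1]
}}

```text
t: 20.05
ee_pos: [0.4741, 0.3284, 0.2609]
eef_rot: [-0.706, 0.708, -0.001, 0.0]
ft_force: [-0.3, -0.2, -0.8]
grip_width: 0.0579
finger_force: 32.6
```

```bash
cat > dish.py <<'E'
from h import *
from scipy.optimize import least_squares
def rim(P,z0,z1,ctr,n):
    m=(P[...,2]>z0)&(P[...,2]<z1)&(np.hypot(P[...,0]-ctr[0],P[...,1]-ctr[1])<.034); A=P[m]
    f=lambda q: np.hypot(A[:,0]-q[0],A[:,1]-q[1])-.0268
    q=least_squares(f,ctr[:2],loss="soft_l1",f_scale=.002).x
    B=A[A[:,2]>np.percentile(A[:,2],50)]; k=np.linalg.lstsq(np.c_[B[:,:2]-q,np.ones(len(B))],B[:,2],rcond=None)[0]
    print(n,len(A),"ctr",q.round(4),"rms",np.std(f(q)).round(4),"tilt",k[:2].round(3),"z",k[2].round(4)); return q
E
python3 - <<'E'
from dish import *
st(); c=cam("wrist"); np.savez("w7.npz",**c); cv2.imwrite("pics/w7.png",c["img"]); P=cloud(c); p=np.array(status.get_state()["ee_pos"])
q=rim(P,p[2]+.022,p[2]+.03,p,"held"); print("off",q-p[:2])
r=rim(P,.035,.045,(.474,.3),"round")
h=cv2.cvtColor(c["img"],cv2.COLOR_BGR2HSV); m=((h[...,1]<50)&(h[...,2]>120)).astype(np.uint8)
for k in cv2.findContours(m,0,2)[0]:
    if cv2.contourArea(k)>600: e=cv2.fitEllipse(k); print(np.round(e[0],1),np.round(e[1],1),ray(c,*e[0],.038).round(4),ray(c,*e[0],p[2]+.025).round(4))
E
```

```text
t 20.05 p [0.4741 0.3284 0.2609] yaw 179.8 w 0.0579 F [-0.3 -0.2 -0.8] ff 32.578316889703274 q [ 0.49  0.18 -0.09  1.3  -0.   -1.07]
held 4238 ctr [0.4728 0.3255] rms 0.0019 tilt [ 0.002 -0.001] z 0.2873
off [-0.00132705 -0.00228104]
round 511 ctr [0.4735 0.3004] rms 0.0013 tilt [ 0.002 -0.002] z 0.0392
[261.6 257.3] [120.5 135.8] [0.4734 0.4622 0.038 ] [0.4726 0.3197 0.2862]
[158.3 189.7] [28.4 90.8] [0.6072 0.3632 0.038 ] [0.5158 0.2878 0.2862]
[260.8 140. ] [45.5 46.6] [0.4739 0.2994 0.038 ] [0.4728 0.2672 0.2862]
[64.  63.6] [ 40.8 139.1] [0.6991 0.2118 0.038 ] [0.5454 0.239  0.2862]
[158.   67.1] [ 79.5 135.6] [0.5917 0.2159 0.038 ] [0.5108 0.2403 0.2862]
[23.4 29.9] [49.7 71.7] [0.7373 0.1772 0.038 ] [0.5577 0.2278 0.2862]
```

View pics/w7.png

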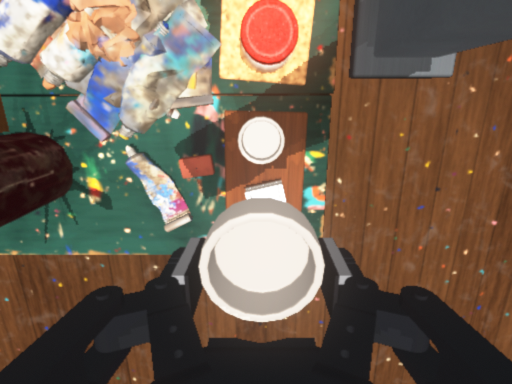

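The round dish is at (261,140), the square dish is at (265,192) partly hidden behind the held dish at (262,258), and the jar is at (269,32). I'll pin down the held dish's offset from its far rim edge.

Run:
```python
from dish import *
c=dict(np.load("w7.npz")); P=cloud(c); p=np.array(status.get_state()["ee_pos"]); Z=P[...,2]
m=((Z>p[2]+.015)&(Z<p[2]+.032)&(np.hypot(P[...,0]-p[0],P[...,1]-p[1])<.04)).astype(np.uint8)
h=cv2.cvtColor(c["img"],cv2.COLOR_BGR2HSV); w=((h[...,1]<50)&(h[...,2]>110)).astype(np.uint8)
k=max(cv2.findContours(w,0,2)[0],key=lambda k:cv2.contourArea(k)*(abs(cv2.minEnclosingCircle(k)[0][0]-261)<15))[:,0]
low=k[k[:,1]>262]; zr=p[2]+.026
A=np.array([ray(c,*q,zr)[:2] for q in low.astype(float)])
f=lambda q: np.hypot(A[:,0]-q[0],A[:,1]-q[1])-.029
q=least_squares(f,p[:2],loss="soft_l1",f_scale=.001); print(len(A),"held edge ctr",q.x.round(4),"off",(q.x-p[:2]).round(4),np.std(f(q.x)).round(4), low.max(0),low.min(0))
e=np.median(f(q.x)); print(e)
o=np.array([-.0013,-.0033]); t=np.array([.4737,.2999])-o
cmd([*t,.26],180); cmd([*t,.0568],180)
```

```text
86 held edge ctr [0.4728 0.3245] off [-0.0013 -0.0033] 0.0004 [324 321] [198 263]
-0.00013106549232998546
turn [-0.0007 -0.0002 -0.0013] shift [ 0.0492 -0.002   0.0024]
turn [-0.0007 -0.0002 -0.0013] shift [ 0.0489 -0.0011  0.4088]
```

>>> {"name": "apply_moves", "arguments": {
  "rows": [0, 0, -0.0013, 0.049, -0.002, 0, -1, 0, 0, -0.0013, 0.049, -0.002, 0.06, -1, 0, 0, -0.0013, 0.049, -0.002, 0.13, -1, 0, 0, -0.0013, 0.049, -0.002, 0.2, -1, 0, 0, -0.0013, 0.049, -0.002, 0.27, -1, 0, 0, -0.0013, 0.049, -0.001, 0.33, -1, 0, 0, -0.0013, 0.049, -0.001, 0.38, -1, 0, 0, -0.0013, 0.049, -0.001, 0.4, -1, 0, 0, -0.0013, 0.049, -0.001, 0.409, -1, 0, 0, -0.0013, 0.049, -0.001, 0.409, -1, 0, 0, -0.0013, 0.049, -0.001, 0.409, -1]
}}

```text
t: 21.02
ee_pos: [0.4771, 0.3051, 0.0595]
eef_rot: [0.707, -0.707, 0.002, -0.003]
ft_force: [0.4, 0.1, -0.5]
grip_width: 0.058
finger_force: 32.6
```

Run:
```python
from h import *
st(); cmd([.475,.3032,.044],180)
```

```text
t 21.02 p [0.4771 0.3051 0.0595] yaw -180.0 w 0.058 F [ 0.4  0.1 -0.5] ff 32.585187926888466 q [ 0.46  0.32 -0.37  0.88 -0.   -1.12]
turn [-0.0022  0.0008  0.0001] shift [0.0039 0.0044 0.0309]
```

>>> {"name": "apply_moves", "arguments": {
  "rows": [-0.0022, 0.0008, 0, 0.0039, 0.0044, 0, -1, -0.0022, 0.0008, 0, 0.0039, 0.0044, 0.006, -1, -0.0022, 0.0008, 0, 0.0039, 0.0044, 0.012, -1, -0.0022, 0.0008, 0, 0.0039, 0.0044, 0.018, -1, -0.0022, 0.0008, 0, 0.0039, 0.0044, 0.018, -1]
}}

```text
t: 21.43
ee_pos: [0.4733, 0.3031, 0.0486]
eef_rot: [0.708, -0.707, -0.001, 0.001]
ft_force: [0.1, 0.2, -0.4]
grip_width: 0.0575
finger_force: 32.6
```

Run:
```python
from h import *
st(); cmd([.475,.3032,.042],180)
```

```text
t 21.43 p [0.4733 0.3031 0.0486] yaw -179.9 w 0.0575 F [ 0.1  0.2 -0.4] ff 32.58273996412754 q [ 0.45  0.33 -0.38  0.87  0.   -1.12]
turn [ 0.0009 -0.0004  0.0005] shift [-0.0002 -0.0035  0.0133]
```

>>> {"name": "apply_moves", "arguments": {
  "rows": [0, 0, 0, 0, -0.002, 0.004, -1, 0, 0, 0, 0, -0.002, 0.008, -1, 0, 0, 0, 0, -0.002, 0.012, -1, 0, 0, 0, 0, -0.002, 0.015, -1, 0, 0, 0, 0, -0.002, 0.015, -1]
}}

```text
t: 21.85
ee_pos: [0.4742, 0.303, 0.041]
eef_rot: [0.708, -0.707, -0.001, 0.002]
ft_force: [0.5, 0.6, -1.3]
grip_width: 0.0577
finger_force: 32.6
```

The foot is inside the rim with no contact force. Continuing down.

>>> {"name": "apply_moves", "arguments": {
  "rows": [0, 0, 0, 0, 0, 0.004, -1, 0, 0, 0, 0, 0, 0.008, -1, 0, 0, 0, 0, 0, 0.01, -1, 0, 0, 0, 0, 0, 0.01, -1]
}}

```text
t: 22.18
ee_pos: [0.4743, 0.3031, 0.0362]
eef_rot: [0.708, -0.707, -0.001, 0.001]
ft_force: [-0.4, 0.1, 0.2]
grip_width: 0.058
finger_force: 32.6
```

>>> {"name": "apply_moves", "arguments": {
  "rows": [0, 0, 0, 0, 0, 0.002, -1, 0, 0, 0, 0, 0, 0.004, -1, 0, 0, 0, 0, 0, 0.004, -1]
}}

```text
t: 22.43
ee_pos: [0.4749, 0.3034, 0.0349]
eef_rot: [0.708, -0.707, -0.0, 0.001]
ft_force: [0.2, 0.3, 0.8]
grip_width: 0.058
finger_force: 32.7
```

Near contact, as predicted (0.0348). One more millimetre, then release and look.

>>> {"name": "apply_moves", "arguments": {
  "rows": [0, 0, 0, 0, 0, 0.002, -1, 0, 0, 0, 0, 0, 0.002, -1, 0, 0, 0, 0, 0, 0.002, 0.8, 0, 0, 0, 0, 0, 0.002, 0.8, 0, 0, 0, 0, 0, 0.002, 0.8, 0, 0, 0, 0, 0, 0.002, 0.8, 0, 0, 0, 0, 0, 0.002, 0.8, 0, 0, 0, 0, 0, 0.002, 0.8, 0, 0, 0, 0, 0, -0.04, 0.8, 0, 0, 0, 0, 0, -0.11, 0.8, 0, 0, 0, 0, 0, -0.18, 0.8, 0, 0, 0, 0, 0, -0.26, 0.8, 0, 0, 0, 0, 0, -0.34, 0.8, 0, 0, 0, 0, 0, -0.4, 0.8, 0, 0, 0, 0, 0, -0.4, 0.8]
}}

```text
t: 23.68
ee_pos: [0.4793, 0.3055, 0.2428]
eef_rot: [0.708, -0.707, 0.002, -0.006]
ft_force: [1.2, 0.2, 0.4]
grip_width: 0.0767
finger_force: 0.0
```

Run:
```python
from dish import *
st(); c=cam("wrist"); np.savez("w8.npz",**c); cv2.imwrite("pics/w8.png",c["img"]); P=cloud(c)
rim(P,.055,.065,(.474,.3),"stack"); fl(P,"lid",.086,.1,(.466,.19),.035)
cmd([.466,.17,.24],180); cmd([.466,.17,.24],0)
```

```text
t 23.68 p [0.4793 0.3055 0.2428] yaw -179.9 w 0.0767 F [1.2 0.2 0.4] ff 0.0 q [ 0.45  0.16 -0.14  1.25  0.   -1.12]
stack 639 ctr [0.4735 0.3009] rms 0.0014 tilt [-0.001  0.001] z 0.0611
lid 3195 med [0.4653 0.1897 0.0928] mid [0.4654 0.1904 0.0926] ext [0.0493 0.0494 0.0041]
turn [-0.002   0.001   0.0004] shift [ 0.2696  0.0241 -0.0024]
turn [-0.0016 -0.0031 -0.9996] shift [ 0.2696  0.0241 -0.0024]
```

View pics/w8.png

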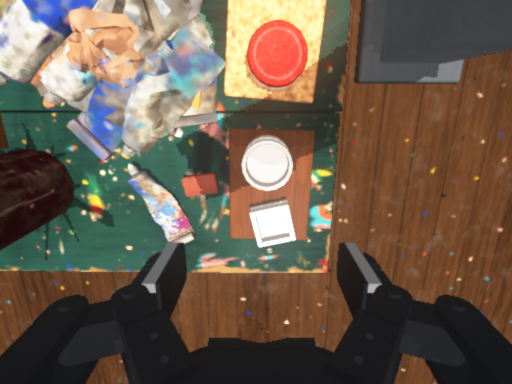

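The dish sits level in the round dish at (267,163). The rim is at 0.061, 22 mm above the earlier 0.039. The square dish at (272,223) and the eraser at (200,184) are untouched. Now the jar goes back.

>>> {"name": "apply_moves", "arguments": {
  "rows": [-0.002, 0.001, 0, 0.07, 0.008, -0.002, 1, -0.002, 0.001, 0, 0.14, 0.016, -0.002, 1, -0.002, 0.001, 0, 0.2, 0.024, -0.002, 1, -0.002, 0.001, 0, 0.23, 0.025, -0.002, 1, -0.002, 0.001, 0, 0.23, 0.025, -0.002, 1, -0.002, 0.001, 0, 0.23, 0.025, -0.002, 1]
}}

```text
t: 24.23
ee_pos: [0.4619, 0.1877, 0.2343]
eef_rot: [-0.707, 0.707, 0.002, -0.005]
ft_force: [0.5, 0.2, 0.1]
grip_width: 0.0855
finger_force: 0.0
```

Run:
```python
from h import *
st(); cmd([.4658,.1904,.033],180)
```

```text
t 24.23 p [0.4619 0.1877 0.2343] yaw 180.0 w 0.0855 F [0.5 0.2 0.1] ff 0.0 q [ 0.26  0.06 -0.28  1.24 -0.   -1.31]
turn [ 0.0034 -0.0013 -0.0001] shift [-0.0071 -0.0121  0.4024]
```

>>> {"name": "apply_moves", "arguments": {
  "rows": [0.002, -0.001, 0, -0.007, -0.008, 0.06, 1, 0.002, -0.001, 0, -0.007, -0.008, 0.13, 1, 0.002, -0.001, 0, -0.007, -0.008, 0.2, 1, 0.002, -0.001, 0, -0.007, -0.008, 0.22, 1, 0.002, -0.001, 0, -0.007, -0.008, 0.22, 1, 0.002, -0.001, 0, -0.007, -0.008, 0.22, 1]
}}

```text
t: 24.73
ee_pos: [0.4656, 0.1921, 0.1256]
eef_rot: [0.708, -0.706, -0.001, 0.002]
ft_force: [0.5, 1.0, -0.4]
grip_width: 0.0854
finger_force: 0.0
```

Run:
```python
from h import *
st(); cmd([.4658,.1904,.033],180)
```

```text
t 24.73 p [0.4656 0.1921 0.1256] yaw -179.9 w 0.0854 F [ 0.5  1.  -0.4] ff 0.0 q [ 0.26  0.15 -0.42  1.   -0.   -1.31]
turn [ 0.0011 -0.0003  0.0007] shift [ 0.0031 -0.001   0.1851]
```

>>> {"name": "apply_moves", "arguments": {
  "rows": [0, 0, 0, 0.002, 0, 0.06, 1, 0, 0, 0, 0.002, 0, 0.12, 1, 0, 0, 0, 0.002, 0, 0.165, 1, 0, 0, 0, 0.002, 0, 0.185, 1, 0, 0, 0, 0.002, 0, 0.185, 1, 0, 0, 0, 0.002, 0, 0.185, 1, 0, 0, 0, 0.002, 0, 0.185, -1, 0, 0, 0, 0.002, 0, 0.185, -1, 0, 0, 0, 0.002, 0, 0.185, -1, 0, 0, 0, 0.002, 0, 0.185, -1, 0, 0, 0, 0.002, 0, 0.185, -1, 0, 0, 0, 0.002, 0, 0.185, -1, 0, 0, 0, 0.002, 0, 0.185, -1],
  "grip_force": 40
}}

```text
t: 25.82
ee_pos: [0.4674, 0.1909, 0.0356]
eef_rot: [0.708, -0.707, 0.0, -0.001]
ft_force: [-1.2, -0.3, 7.2]
grip_width: 0.0577
finger_force: 41.1
```

Run:
```python
from h import *
st(); cmd([.465,.19,.24],180); cmd([.524,-.215,.24],180)
```

```text
t 25.82 p [0.4674 0.1909 0.0356] yaw -179.9 w 0.0577 F [-1.2 -0.3  7.2] ff 41.08671918511391 q [ 0.26  0.26 -0.52  0.8  -0.   -1.31]
turn [-0.0005  0.0001  0.0004] shift [ 0.0017  0.0042 -0.4088]
turn [-0.0005  0.0001  0.0004] shift [ 0.8119 -0.1128 -0.4088]
```

>>> {"name": "apply_moves", "arguments": {
  "rows": [0, 0, 0, 0, 0, -0.02, -1, 0, 0, 0, 0, 0, -0.06, -1, 0, 0, 0, 0, 0, -0.12, -1, 0, 0, 0, 0, 0, -0.2, -1, 0, 0, 0, 0, 0, -0.28, -1, 0, 0, 0, 0, 0, -0.36, -1, 0, 0, 0, 0.04, 0, -0.41, -1, 0, 0, 0, 0.11, -0.01, -0.41, -1, 0, 0, 0, 0.18, -0.02, -0.41, -1, 0, 0, 0, 0.25, -0.03, -0.41, -1, 0, 0, 0, 0.32, -0.04, -0.41, -1, 0, 0, 0, 0.39, -0.05, -0.41, -1, 0, 0, 0, 0.46, -0.06, -0.41, -1, 0, 0, 0, 0.53, -0.07, -0.41, -1, 0, 0, 0, 0.6, -0.08, -0.41, -1, 0, 0, 0, 0.67, -0.09, -0.41, -1, 0, 0, 0, 0.74, -0.1, -0.41, -1, 0, 0, 0, 0.8, -0.113, -0.41, -1, 0, 0, 0, 0.811, -0.113, -0.41, -1, 0, 0, 0, 0.811, -0.113, -0.41, -1]
}}

```text
t: 27.48
ee_pos: [0.523, -0.2169, 0.2389]
eef_rot: [-0.706, 0.708, 0.0, -0.001]
ft_force: [0.0, 0.8, -1.4]
grip_width: 0.058
finger_force: 43.0
```

Run:
```python
from h import *
st(); cmd([.5255,-.2145,.056],180)
```

```text
t 27.48 p [ 0.523  -0.2169  0.2389] yaw 179.9 w 0.058 F [ 0.   0.8 -1.4] ff 43.03999811410904 q [-0.51  0.17 -0.14  1.26 -0.   -2.08]
turn [ 0.0006 -0.0004 -0.0006] shift [-0.0053 -0.0056  0.3657]
```

>>> {"name": "apply_moves", "arguments": {
  "rows": [0, 0, 0, -0.005, -0.005, 0.07, -1, 0, 0, 0, -0.005, -0.005, 0.14, -1, 0, 0, 0, -0.005, -0.005, 0.21, -1, 0, 0, 0, -0.005, -0.005, 0.28, -1, 0, 0, 0, -0.005, -0.005, 0.33, -1, 0, 0, 0, -0.005, -0.005, 0.36, -1, 0, 0, 0, -0.005, -0.005, 0.365, -1, 0, 0, 0, -0.005, -0.005, 0.369, -1, 0, 0, 0, -0.005, -0.005, 0.369, -1]
}}

```text
t: 28.23
ee_pos: [0.5258, -0.2121, 0.0549]
eef_rot: [0.708, -0.706, 0.0, 0.001]
ft_force: [-0.3, -0.5, -2.4]
grip_width: 0.0579
finger_force: 43.0
```

>>> {"name": "apply_moves", "arguments": {
  "rows": [0, 0, 0, 0, 0, 0.002, -1, 0, 0, 0, 0, 0, 0.003, -1, 0, 0, 0, 0, 0, 0.003, -1]
}}

```text
t: 28.48
ee_pos: [0.5261, -0.213, 0.0537]
eef_rot: [0.708, -0.707, 0.001, 0.001]
ft_force: [-0.3, -0.4, -3.0]
grip_width: 0.0579
finger_force: 43.0
```

>>> {"name": "apply_moves", "arguments": {
  "rows": [0, 0, 0, 0.002, 0, 0.002, -1, 0, 0, 0, 0.002, 0, 0.003, -1, 0, 0, 0, 0.002, 0, 0.003, -1]
}}

```text
t: 28.73
ee_pos: [0.5257, -0.2142, 0.0517]
eef_rot: [0.707, -0.707, 0.0, 0.001]
ft_force: [-1.4, -1.1, 2.5]
grip_width: 0.0578
finger_force: 43.4
```

>>> {"name": "apply_moves", "arguments": {
  "rows": [0, 0, 0, 0, 0, 0.002, -1, 0, 0, 0, 0, 0, 0.002, -1]
}}

```text
t: 28.9
ee_pos: [0.5257, -0.2142, 0.0517]
eef_rot: [0.707, -0.707, 0.0, 0.001]
ft_force: [-2.8, 0.8, 9.4]
grip_width: 0.0578
finger_force: 43.9
```

Contact. Release, lift and check; then on to the ink bottle.

>>> {"name": "apply_moves", "arguments": {
  "rows": [0, 0, 0, 0, 0, 0, 1, 0, 0, 0, 0, 0, 0, 1, 0, 0, 0, 0, 0, 0, 1, 0, 0, 0, 0, 0, 0, 1, 0, 0, 0, 0, 0, 0, 1, 0, 0, 0, 0, 0, 0, 1, 0, 0, 0, 0, 0, 0, 1, 0, 0, 0, 0, 0, -0.05, 1, 0, 0, 0, 0, 0, -0.12, 1, 0, 0, 0, 0, 0, -0.2, 1, 0, 0, 0, 0, 0, -0.28, 1, 0, 0, 0, 0, 0, -0.36, 1, 0, 0, 0, 0, 0, -0.39, 1, 0, 0, 0, 0, 0, -0.39, 1]
}}

```text
t: 30.07
ee_pos: [0.5287, -0.2151, 0.2511]
eef_rot: [0.708, -0.707, 0.005, -0.0]
ft_force: [0.6, 0.3, 0.5]
grip_width: 0.0853
finger_force: 0.0
```

Run:
```python
from h import *
st(); c=cam("wrist"); P=cloud(c); fl(P,"lid",.102,.115,(.526,-.213)); fl(P,"cloud0",.02,.2,(.526,-.213),.05)
cmd([.4655,.106,.25],180)
```

```text
t 30.07 p [ 0.5287 -0.2151  0.2511] yaw -179.9 w 0.0853 F [0.6 0.3 0.5] ff 0.0 q [-0.5   0.16 -0.13  1.27 -0.   -2.07]
lid 2352 med [ 0.5239 -0.2166  0.1088] mid [ 0.524  -0.2161  0.1079] ext [0.0498 0.0499 0.0051]
cloud0 4753 med [ 0.526  -0.2265  0.0999] mid [ 0.5274 -0.2235  0.066 ] ext [0.0865 0.0692 0.0886]
turn [-0.001  -0.0012  0.0004] shift [-0.6407  0.1227 -0.007 ]
```

>>> {"name": "apply_moves", "arguments": {
  "rows": [0, 0, 0, -0.07, 0.01, 0, 1, 0, 0, 0, -0.15, 0.03, 0, 1, 0, 0, 0, -0.23, 0.04, 0, 1, 0, 0, 0, -0.31, 0.06, 0, 1, 0, 0, 0, -0.39, 0.07, 0, 1, 0, 0, 0, -0.47, 0.09, 0, 1, 0, 0, 0, -0.55, 0.1, 0, 1, 0, 0, 0, -0.62, 0.12, 0, 1, 0, 0, 0, -0.641, 0.122, 0, 1, 0, 0, 0, -0.641, 0.122, 0, 1, 0, 0, 0, -0.641, 0.122, 0, 1]
}}

```text
t: 31.03
ee_pos: [0.4633, 0.107, 0.2433]
eef_rot: [0.708, -0.706, -0.001, 0.002]
ft_force: [0.3, 0.6, -0.0]
grip_width: 0.0859
finger_force: 0.0
```

Run:
```python
from h import *
st(); c=cam("wrist"); P=cloud(c); fl(P,"cap",.08,.092,(.465,.106),.03)
cmd([.4655,.1056,.12],180)
```

```text
t 31.03 p [0.4633 0.107  0.2433] yaw -179.8 w 0.0859 F [ 0.3  0.6 -0. ] ff 0.0 q [ 0.09  0.01 -0.32  1.25 -0.   -1.48]
cap 525 med [0.4648 0.1035 0.0874] mid [0.4643 0.1042 0.0854] ext [0.0241 0.0241 0.0073]
turn [ 0.0013 -0.0006  0.0004] shift [ 0.0011 -0.0044  0.2471]
```

>>> {"name": "apply_moves", "arguments": {
  "rows": [0, 0, 0, 0.002, -0.003, 0.07, 1, 0, 0, 0, 0.002, -0.003, 0.14, 1, 0, 0, 0, 0.002, -0.003, 0.21, 1, 0, 0, 0, 0.002, -0.003, 0.28, 1, 0, 0, 0, 0.002, -0.003, 0.35, 1, 0, 0, 0, 0.002, -0.003, 0.4, 1, 0, 0, 0, 0.002, -0.003, 0.426, 1, 0, 0, 0, 0.002, -0.003, 0.426, 1, 0, 0, 0, 0.002, -0.003, 0.426, 1]
}}

```text
t: 31.83
ee_pos: [0.4647, 0.1044, 0.0308]
eef_rot: [-0.707, 0.708, 0.001, -0.002]
ft_force: [-0.0, 0.3, 0.1]
grip_width: 0.0855
finger_force: 0.0
```

>>> {"name": "apply_moves", "arguments": {
  "rows": [0, 0, 0, 0, 0, 0, -1, 0, 0, 0, 0, 0, 0, -1, 0, 0, 0, 0, 0, 0, -1, 0, 0, 0, 0, 0, 0, -1, 0, 0, 0, 0, 0, 0, -1, 0, 0, 0, 0, 0, 0, -1, 0, 0, 0, 0, 0, 0, -1, 0, 0, 0, 0, 0, 0, -1, 0, 0, 0, 0, 0, 0, -1],
  "grip_force": 30
}}

```text
t: 32.58
ee_pos: [0.4662, 0.1059, 0.0329]
eef_rot: [0.708, -0.707, 0.0, 0.0]
ft_force: [-0.1, -0.4, 6.0]
grip_width: 0.0331
finger_force: 29.5
```

Run:
```python
from h import *
st(); cmd([.527,-.341,.245],180)
```

```text
t 32.58 p [0.4662 0.1059 0.0329] yaw -179.9 w 0.0331 F [-0.1 -0.4  6. ] ff 29.467119276087033 q [ 0.09  0.22 -0.57  0.78 -0.   -1.48]
turn [-0.     -0.0004  0.0005] shift [ 0.8946 -0.1201 -0.4231]
```

>>> {"name": "apply_moves", "arguments": {
  "rows": [0, 0, 0, 0, 0, -0.02, -1, 0, 0, 0, 0, 0, -0.06, -1, 0, 0, 0, 0, 0, -0.13, -1, 0, 0, 0, 0, 0, -0.21, -1, 0, 0, 0, 0, 0, -0.29, -1, 0, 0, 0, 0, 0, -0.37, -1, 0, 0, 0, 0.05, 0, -0.42, -1, 0, 0, 0, 0.13, -0.01, -0.42, -1, 0, 0, 0, 0.21, -0.02, -0.42, -1, 0, 0, 0, 0.29, -0.03, -0.42, -1, 0, 0, 0, 0.37, -0.04, -0.42, -1, 0, 0, 0, 0.45, -0.05, -0.42, -1, 0, 0, 0, 0.53, -0.06, -0.42, -1, 0, 0, 0, 0.61, -0.08, -0.42, -1, 0, 0, 0, 0.69, -0.09, -0.42, -1, 0, 0, 0, 0.77, -0.1, -0.42, -1, 0, 0, 0, 0.84, -0.11, -0.42, -1, 0, 0, 0, 0.89, -0.12, -0.42, -1, 0, 0, 0, 0.895, -0.12, -0.42, -1, 0, 0, 0, 0.895, -0.12, -0.42, -1]
}}

```text
t: 34.25
ee_pos: [0.5259, -0.3426, 0.2418]
eef_rot: [-0.707, 0.707, 0.001, -0.001]
ft_force: [0.2, 1.3, -0.7]
grip_width: 0.0332
finger_force: 30.2
```

Run:
```python
from h import *
st(); cmd([.527,-.3415,.053],180)
```

```text
t 34.25 p [ 0.5259 -0.3426  0.2418] yaw 180.0 w 0.0332 F [ 0.2  1.3 -0.7] ff 30.163196376379346 q [-0.68  0.28 -0.    1.29 -0.   -2.25]
turn [ 0.0009 -0.0001 -0.0003] shift [-0.0023 -0.0032  0.3776]
```

>>> {"name": "apply_moves", "arguments": {
  "rows": [0, 0, 0, -0.002, -0.002, 0.07, -1, 0, 0, 0, -0.002, -0.002, 0.14, -1, 0, 0, 0, -0.002, -0.002, 0.21, -1, 0, 0, 0, -0.002, -0.002, 0.28, -1, 0, 0, 0, -0.002, -0.002, 0.34, -1, 0, 0, 0, -0.002, -0.002, 0.37, -1, 0, 0, 0, -0.002, -0.002, 0.377, -1, 0, 0, 0, -0.002, -0.002, 0.38, -1, 0, 0, 0, -0.002, -0.002, 0.38, -1]
}}

```text
t: 35.0
ee_pos: [0.5275, -0.3401, 0.0532]
eef_rot: [0.708, -0.706, 0.0, 0.001]
ft_force: [0.8, -0.5, 0.2]
grip_width: 0.0333
finger_force: 30.2
```

>>> {"name": "apply_moves", "arguments": {
  "rows": [0, 0, 0, 0, 0, 0.002, -1, 0, 0, 0, 0, 0, 0.003, -1, 0, 0, 0, 0, 0, 0.003, -1]
}}

```text
t: 35.25
ee_pos: [0.5278, -0.3412, 0.0521]
eef_rot: [0.708, -0.707, 0.001, 0.001]
ft_force: [1.0, -0.1, -0.4]
grip_width: 0.0332
finger_force: 30.2
```

>>> {"name": "apply_moves", "arguments": {
  "rows": [0, 0, 0, 0, 0, 0.003, -1, 0, 0, 0, 0, 0, 0.005, -1, 0, 0, 0, 0, 0, 0.005, -1]
}}

```text
t: 35.5
ee_pos: [0.5274, -0.3411, 0.0491]
eef_rot: [0.708, -0.707, 0.0, 0.001]
ft_force: [-0.1, 0.6, 4.4]
grip_width: 0.0334
finger_force: 30.5
```

>>> {"name": "apply_moves", "arguments": {
  "rows": [0, 0, 0, 0, 0, 0.002, -1, 0, 0, 0, 0, 0, 0.002, -1]
}}

```text
t: 35.67
ee_pos: [0.5274, -0.3412, 0.0489]
eef_rot: [0.708, -0.707, 0.0, 0.001]
ft_force: [-1.8, 1.3, 9.5]
grip_width: 0.0332
finger_force: 31.0
```

>>> {"name": "apply_moves", "arguments": {
  "rows": [0, 0, 0, 0, 0, 0, 1, 0, 0, 0, 0, 0, 0, 1, 0, 0, 0, 0, 0, 0, 1, 0, 0, 0, 0, 0, 0, 1, 0, 0, 0, 0, 0, 0, 1, 0, 0, 0, 0, 0, 0, 1, 0, 0, 0, 0, 0, 0, 1, 0, 0, 0, 0, 0, -0.05, 1, 0, 0, 0, 0, 0, -0.12, 1, 0, 0, 0, 0, 0, -0.2, 1, 0, 0, 0, 0, 0, -0.28, 1, 0, 0, 0, 0, 0, -0.36, 1, 0, 0, 0, -0.03, 0, -0.42, 1, 0, 0, 0, -0.06, 0, -0.45, 1, 0, 0, 0, -0.06, 0, -0.45, 1, 0, 0, 0, -0.06, 0, -0.45, 1]
}}

```text
t: 37.0
ee_pos: [0.5279, -0.3104, 0.2733]
eef_rot: [0.708, -0.706, 0.001, 0.001]
ft_force: [0.3, -0.7, -0.4]
grip_width: 0.0852
finger_force: 0.0
```

Run:
```python
from dish import *
st(); c=cam("wrist"); cv2.imwrite("pics/w9.png",c["img"]); P=cloud(c)
fl(P,"lid",.102,.115,(.526,-.213)); fl(P,"cap",.098,.11,(.527,-.34),.03)
t=cam("top"); P=cloud(t); rim(P,.052,.068,(.474,.3),"stack top view"); fl(P,"lid",.102,.115,(.526,-.213)); fl(P,"cap",.098,.11,(.527,-.34),.03)
```

```text
t 37.0 p [ 0.5279 -0.3104  0.2733] yaw -179.9 w 0.0852 F [ 0.3 -0.7 -0.4] ff 0.0 q [-0.64  0.23  0.01  1.34 -0.   -2.21]
lid 1653 med [ 0.5244 -0.2176  0.1088] mid [ 0.5244 -0.2167  0.1072] ext [0.0492 0.0505 0.0065]
cap 503 med [ 0.526  -0.3425  0.1034] mid [ 0.526  -0.3424  0.1028] ext [0.0234 0.024  0.0045]
stack top view 110 ctr [0.4749 0.3011] rms 0.0015 tilt [0.011 0.006] z 0.062
lid 309 med [ 0.5258 -0.2138  0.1084] mid [ 0.5256 -0.2137  0.1081] ext [0.0502 0.05   0.0098]
cap 63 med [ 0.5284 -0.3411  0.1027] mid [ 0.5281 -0.3406  0.1022] ext [0.023  0.0237 0.0072]
```

View pics/w9.png

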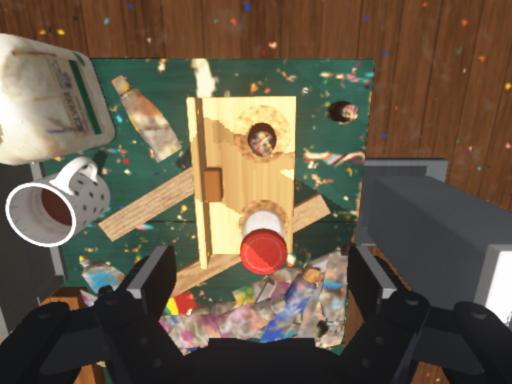

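The bottle at (262,139) and the jar at (264,245) stand upright on their cork spots, within about 2 mm of their starting positions. The stack is in place and the gripper is clear. Handing in.

```bash
python3 -c "
from plant import ticket; print(ticket.sign_off())"
```

```text
the job is handed in; nothing more can be done
None
```

I've handed in the job: the dish sits level in the other round dish, and the jar and ink bottle are upright within about 2 mm of where they started, with nothing else disturbed as far as the pictures show; sign-off gave no verdict.

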